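# Close up a cheese counter order

### The arm

A 6-joint arm with a two-finger parallel gripper is mounted at the origin on the work surface. World frame = base frame: x ahead of the robot, y to its left, z up, the work surface at z = 0. Lengths are in m, angles in rad, forces in N, time in s.
With the tool pointing down it reaches from about 0.325 to 0.9 m from the base axis. Payload 6.1 kg.
Tool frame: the origin (TCP) lies at the very end of the fingers, on their centre line; the grasp point (between the pads) lies 19 mm behind it (manip.grip_depth is the distance from the TCP to the grasp point, in m); x points along the fingers, z is the direction in which the jaws open and shut, and the axes are right-handed (so a half turn about x gives the same grasp; the last joint's range is limited). The gripper opens to 85 mm and grips with 20 to 120 N. Pads are 22 mm wide; open, the fingers measure 114 mm over their backs; the gripper's body (76 mm by 85 mm) begins 54 mm behind the grasp point. The pads swing forward as they close: fully open they stand 13 mm farther back than shut.
Start: joints at [1.188, 0.22, 1.526, -0, 1.395, -0.126], TCP at [0.159, 0.604, 0.231] pointing down, gripper open.
Joint ranges: [-2.98, 2.98], [-0.91, 2.08], [0.09, 2.57], [-1.24, 4.39], [0.2, 2.65], [-2.68, 2.68]. Speed limits (rad/s): [2.57, 2.57, 3.01, 3.14, 3.14, 3.14].

### API

Orientations are given as a unit quaternion [x, y, z, w].
In Python, from workcell import telemetry, cams, workorder, manip gives the robot as it stands.
- The arm moves only by the tool drive_tool, never from a script. Its arguments are lists of equal length, an entry for each row: "twist": the turn, a rotation vector about the tool's x, y, z in rad, a list of three; "linear": the shift along the tool's x, y, z in mm, a list of three; "gripper": the opening, from 0 (shut) to 1 (fully open). A call has 1 to 20 rows; each row shifts and turns the commanded pose from where the row before left it, along the tool's axes as they then stand; what a row does not reach is not made up. A row lasts 1/8 s, in which the tool goes at most 62.5 mm and 10.7 degrees, less where a joint would pass 70% of its speed; a pose out of reach is approached as far as the arm can. A call is refused whole if a number of a shift passes 62.5 or a number of a turn 0.188, either way. A call with a gripper value outside its range is refused whole. The fingers move at their own pace and stop on an object; "force" is the grip in N (left out, the last holds). Time passes only in rows, so rows that do not move let the fingers close. It gives the time, the measured TCP pose, the force and the opening at its end, in the units of the state.
- telemetry.get_state(): the state, without advancing time (a new reading comes with each control period).
- cams.get_image(name): name is "scene" or "side" or "wrist"; returns a dict with "pixels" (384x512x3 uint8, red, green, blue), "intrinsics" (3x3 intrinsics, pixels), "origin" and "attitude" of the camera in the world. Camera axes: x right, y down, z forward; pixel columns grow to the right and rows downward; lengths in m; the calibration is good to about 2 mm. A picture is of the moment at which its call begins. There is no depth.
- workorder.sign_off(): hands the job in, once; it reports no verdict.
The state is a dict: "clock": time; "q": joint angles; "qd": joint speeds; "joint_torque": joint torques, N m; "tool_pos": TCP position; "orientation": TCP orientation; "force": force on the tool from outside, world axes, zero at the start; "wrist_torque": the same for the moment, N m; "gripper_width": finger opening in m.
Only numpy, scipy, OpenCV 4.12 (cv2) and the standard library are available. Lean on these libraries where they do the work, as an engineer would, in place of code of your own. Each camera call takes 0.05 s, during which the arm holds its last target. There are 200 camera calls.

### The job

Get the order ready: snap a lid fully down onto every filled tub, leaving the tubs standing on the counter, and lay the standing salami on its side in the scale's cradle. Only then take the stylus from its rest, press the scale's recessed key all the way in with the stylus tip, and hang the stylus back in its rest. Do not disturb the other goods.

Things in the scene. Friction and masses are not known exactly. Their poses are not given: they have to be found in the camera images.
- tub1: One of 3 or 4 alike open clear plastic food tubs (absent: None), filled to just below the rim, 0.2 to 0.45 kg, loose on the counter. 92 mm (x) by 64 mm (y), 50 mm high; origin centre of underside, z up. At each short (x) end a sprung snap bar bulges 3 mm out, 34 mm above the underside; the ends draw in by 4 mm over the top 12 mm. Any lid fits either way round.
- tub2: One of 3 or 4 alike open clear plastic food tubs (absent: None), filled to just below the rim, 0.2 to 0.45 kg, loose on the counter. 92 mm (x) by 64 mm (y), 50 mm high; origin centre of underside, z up. At each short (x) end a sprung snap bar bulges 3 mm out, 34 mm above the underside; the ends draw in by 4 mm over the top 12 mm. Any lid fits either way round.
- tub3: One of 3 or 4 alike open clear plastic food tubs (absent: None), filled to just below the rim, 0.2 to 0.45 kg, loose on the counter. 92 mm (x) by 64 mm (y), 50 mm high; origin centre of underside, z up. At each short (x) end a sprung snap bar bulges 3 mm out, 34 mm above the underside; the ends draw in by 4 mm over the top 12 mm. Any lid fits either way round.
- tub4: One of 3 or 4 alike open clear plastic food tubs (absent: None), filled to just below the rim, 0.2 to 0.45 kg, loose on the counter. 92 mm (x) by 64 mm (y), 50 mm high; origin centre of underside, z up. At each short (x) end a sprung snap bar bulges 3 mm out, 34 mm above the underside; the ends draw in by 4 mm over the top 12 mm. Any lid fits either way round.
- lid1: One of four alike white lids (a spare may be left over), 45 g, right way up on the counter. 106 mm (x) by 80 mm (y). Skirt 24 mm deep, long sides flared; plate 24 to 28 mm up; on it a grip rib 60 mm long (x), 14 mm thick (y), 28 to 48 mm up. Origin centre of the skirt's lower edge, z up through the rib.
- lid2: Lid like lid1. How lids fit: set squarely on a tub (long side along long side) a lid first hangs up on the snap bars, its origin about 36 mm above the tub's underside. Pushed down with about 7 to 15 N it snaps past them and the plate sits on the rim, origin then 26 mm above the tub's underside; it stays on, even if the tub is lifted by it.
- lid3: Lid like lid1 and lid2.
- lid4: Lid like lid1 and lid2.
- salami: A dark red salami, cylinder 50 mm in diameter and 140 mm long, 0.18 to 0.35 kg, standing on its cut end on the counter; rounded at the top. Origin at the centre of its cut end, z along its length towards the rounded end.
- salami_mid (a point): The middle of the salami: on its axis, 70 mm from the cut end.
- scale: White counter scale, fixed, 200 mm (x) by 240 mm (y), top at 60 mm; origin at the centre of its underside, z up. Grey key panel on its near (-x) part with a dark window and the key; steel pan on its far part with the cradle.
- scale_cradle (a point): Where the salami's middle comes to lie, 100 mm above the counter; axes as the scale's. The cradle is two 90-degree steel V saddles, each 18 mm wide, 50 mm either side of this point along the scale's y, their tips 33 mm above the pan and 32 mm out from the middle. The salami's axis then lies along the scale's y, either end first.
- key (a joint): Travel of the scale's spring key, m: 0 up, 0.005 fully pressed. It takes about 1.4 N to start and 5 N to push home.
- key_top (a point): Centre of the top of the unpressed key, a black round key 18 mm across lying 7 mm deep in a square recess 22 mm wide in the scale's panel; pressed straight down.
- stylus: Upright stylus, 128 mm long, 90 g. Origin at its lower tip, z up along it. Rubber tip 8 mm across, steel shaft 10 mm across, steel collar 28 mm across from 55 to 62 mm above the tip, square black handle 16 by 16 mm (sides along its x and y) from 62 to 128 mm. It hangs by its collar on the fork of its rest.
- rest: Fixed aluminium stand for the stylus; origin on the counter under the centre of its fork, z up. Two prongs along x, 18 mm apart (the shaft goes between), tops 68 mm up, joined by an upright at the +x end (from x = 26 mm), open at the -x end. Base 12 mm thick. The hanging stylus has its tip 13 mm above the counter on this axis.
- jar: Bystander, not part of the job: small amber jar, 42 mm across, 85 mm high; origin at the centre of its underside.
- mini1: Bystander, not part of the job: small round waxed cheese, 46 mm across, 22 mm high; origin at the centre of its underside.
- mini2: Bystander, not part of the job: small round waxed cheese, 46 mm across, 22 mm high; origin at the centre of its underside.
- mustard: Bystander, not part of the job: white mustard jar, 64 mm across, 90 mm high; origin at the centre of its underside.

How it is judged:
By the outcome, as a careful person would: the job done as asked, in the order asked, and still so for the second after the job is handed in, with the robot touching nothing.
Of tub1, tub2, tub3, tub4 only 3 to 4 are there at a start; the rules pass over those that are not, and their reading is None.
At some moment in a run one of lid1, lid2, lid3, lid4 may be knocked a few centimetres aside while the robot is not near it.
It also fails if it takes over 210 s, if anything falls off the work surface, if the arm or the gripper's body presses on something with over 40 N, if the wrist force passes 120 N, or if a joint passes its speed limit or range.

## Working session

There is one attempt and no reset: what is moved stays moved. The work goes in short steps, Python scripts to look and compute and a tool call to move; the robot and the scene stay as the last step left them, time stands still between calls to the robot, and variables do not carry over. Pictures are saved under pics/ and viewed, about 12 in all and at most 16, crops included, and the job is handed in when it is done.

Besides the shell and the picture viewer there is one more tool, called after ">>>" as name(argument=value, ...) on one line, values as JSON. drive_tool: Moves the arm, as the interface text tells. Its arguments: {"type":"object","properties":{"twist":{"type":"array","items":{"type":"array","items":{"type":"number"}}},"linear":{"type":"array","items":{"type":"array","items":{"type":"number"}}},"gripper":{"type":"array","items":{"type":"number"}},"force":{"type":"number"}},"required":["twist","linear","gripper"]}

```bash
ls; mkdir -p pics; cat > h.py <<'E'
import numpy as np, cv2, json
from scipy.spatial.transform import Rotation as R
from workcell import telemetry, cams, workorder, manip
def snap(cam,name,crop=None,scale=1):
    d=cams.get_image(cam); im=np.array(d["pixels"])
    cv2.imwrite(f'pics/{name}.png',im[:,:,::-1])
    json.dump({k:np.array(d[k]).tolist() for k in("intrinsics","origin","attitude")},open(f'pics/{name}.json','w'))
    return im
def crop(name,out,x0,y0,x1,y1,s):
    im=cv2.imread(f'pics/{name}.png')[y0:y1,x0:x1]
    cv2.imwrite(f'pics/{out}.png',cv2.resize(im,None,fx=s,fy=s,interpolation=cv2.INTER_CUBIC))
def cal(name):
    c=json.load(open(f'pics/{name}.json')); a=np.array(c["attitude"])
    Rm=a if a.shape==(3,3) else R.from_quat(a).as_matrix()
    return np.array(c["intrinsics"]),np.array(c["origin"]),Rm
def px2w(name,u,v,z):
    K,o,Rm=cal(name); d=Rm@np.linalg.solve(K,[u,v,1.]); return o+d*(z-o[2])/d[2]
def w2px(name,p):
    K,o,Rm=cal(name); c=K@(Rm.T@(np.array(p)-o)); return c[:2]/c[2]
def st():
    s=telemetry.get_state(); return s
E
python3 - <<'E'
from h import *
for c in("scene","side","wrist"):
    snap(c,c+"0"); K,o,Rm=cal(c+"0"); print(c,K.round(1).tolist(),o.round(3),Rm.round(3).tolist())
s=st();print({k:np.round(v,3) for k,v in s.items()}, [x for x in dir(manip) if x[0]!='_'])
a=cv2.imread('pics/scene0.png');
cv2.imwrite('pics/scene0b.png',cv2.resize(a,(800,600),interpolation=cv2.INTER_CUBIC))
a=cv2.imread('pics/side0.png');cv2.imwrite('pics/side0b.png',cv2.resize(a,(800,600),interpolation=cv2.INTER_CUBIC))
E
```

```text
pics
scene [[378.2, 0.0, 250.7], [0.0, 378.2, 193.4], [0.0, 0.0, 1.0]] [ 1.193 -0.595  1.102] [[0.639, 0.578, -0.508], [0.769, -0.463, 0.44], [0.019, -0.671, -0.741]]
side [[429.3, 0.0, 250.2], [0.0, 429.3, 192.2], [0.0, 0.0, 1.0]] [ 0.48  -1.095  0.749] [[0.999, -0.044, 0.029], [-0.047, -0.507, 0.861], [-0.024, -0.861, -0.508]]
wrist [[343.9, 0.0, 252.8], [0.0, 343.9, 191.0], [0.0, 0.0, 1.0]] [0.089 0.623 0.373] [[0.254, 0.929, 0.27], [0.967, -0.244, -0.073], [-0.002, 0.28, -0.96]]
{'clock': np.float64(0.15), 'q': array([ 1.188,  0.221,  1.527,  0.   ,  1.395, -0.126]), 'qd': array([ 0.   , -0.003, -0.004,  0.001,  0.001,  0.   ]), 'joint_torque': array([ 1.0000e-03, -4.9748e+01, -3.8991e+01, -0.0000e+00,  7.0000e-03,
        0.0000e+00]), 'tool_pos': array([0.159, 0.604, 0.23 ]), 'orientation': array([-0.432,  0.56 ,  0.432,  0.559]), 'force': array([-0.266, -0.166, -0.319]), 'wrist_torque': array([ 0.001,  0.032, -0.011]), 'gripper_width': np.float64(0.085)} ['PlanningError', 'grip_depth']
```

View pics/scene0b.png

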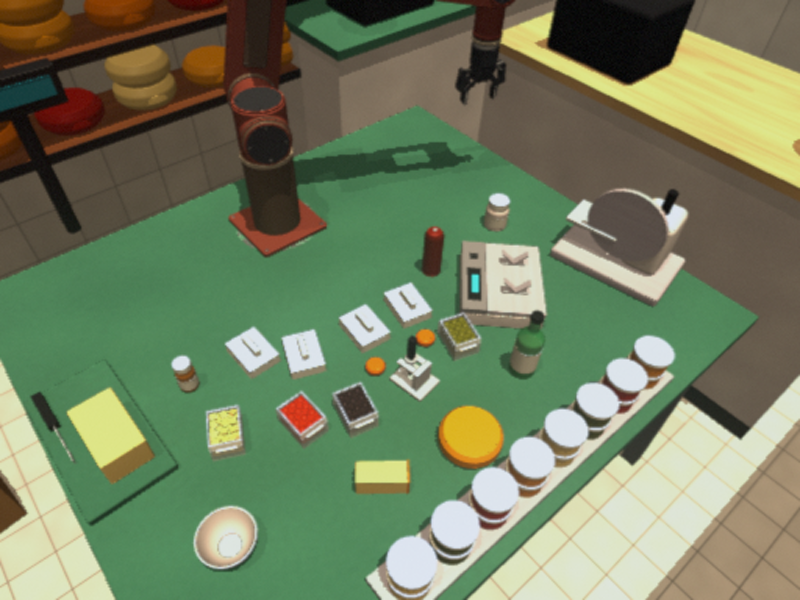

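View pics/side0b.png

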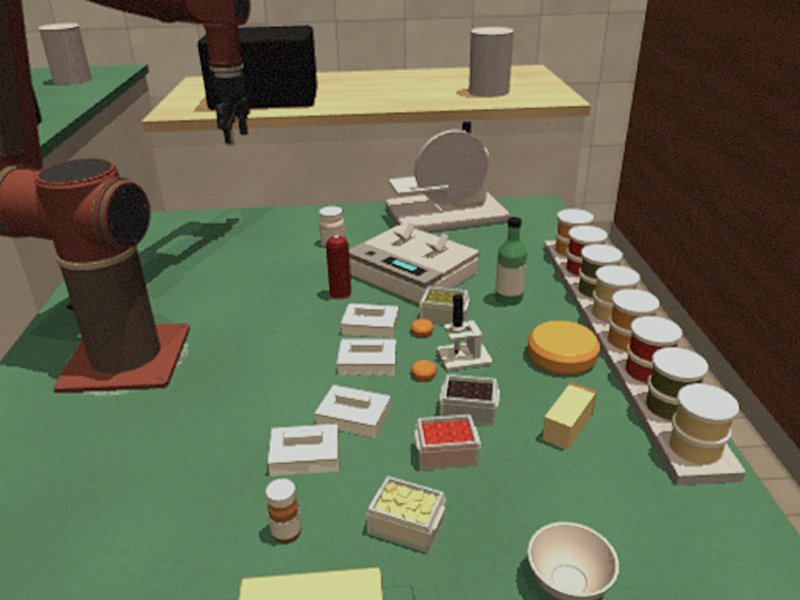

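The scene shows four filled tubs, four lids, the red salami at (432,250), the scale at (500,285), and the stylus rest at (413,365). All coordinates are in the 800-pixel picture. I'll turn these into rough positions, then look from above.

```bash
python3 - <<'E'
from h import *
k=512/800
for n,u,v,z,u2,v2 in [("lidA rib",252,345,.048,305,436),("lidB",304,344,.048,353,400),("lidC",365,322,.048,367,345),("lidD",407,297,.048,371,312),("tubY",225,425,.05,408,497),("tubR",301,412,.05,448,432),("tubB",355,402,.05,470,390),("tubG",460,328,.05,445,296),("salTop",434,230,.14,338,239),("stylus top",412,338,.141,458,297),("mini1",375,366,.022,424,369),("mini2",426,338,.022,422,326),("jar",182,362,.085,282,489),("must",498,198,.09,331,213),("window",475,284,.06,404,266),("bottle",537,318,.18,515,222)]:
    print(n,px2w("scene0",u*k,v*k,z).round(3)[:2],px2w("side0",u2*k,v2*k,z).round(3)[:2])
s=st(); Rt=R.from_quat(s["orientation"]).as_matrix(); print(Rt.round(3))
K,o,Rm=cal("wrist0"); print("cam in tool",(Rt.T@(o-s["tool_pos"])).round(4),(Rt.T@Rm).round(3))
E
```

```text
lidA rib [ 0.374 -0.297] [ 0.368 -0.306]
lidB [ 0.445 -0.205] [ 0.442 -0.225]
lidC [ 0.48  -0.058] [ 0.468 -0.066]
lidD [0.481 0.071] [0.478 0.05 ]
tubY [ 0.519 -0.445] [ 0.518 -0.442]
tubR [ 0.59 -0.31] [ 0.588 -0.316]
tubB [ 0.64  -0.209] [ 0.637 -0.216]
tubG [0.633 0.102] [0.632 0.097]
salTop [0.414 0.212] [0.414 0.202]
stylus top [ 0.638 -0.056] [ 0.635 -0.064]
mini1 [ 0.578 -0.107] [ 0.569 -0.114]
mini2 [0.59  0.037] [0.578 0.03 ]
jar [ 0.35  -0.445] [ 0.35  -0.449]
must [0.384 0.484] [0.388 0.462]
window [0.561 0.222] [0.555 0.219]
bottle [0.783 0.159] [0.782 0.164]
[[-0.001 -0.967  0.254]
 [-0.001  0.254  0.967]
 [-1.     0.    -0.002]]
cam in tool [-0.1424  0.0717  0.0006] [[ 0.   -0.28  0.96]
 [-0.   -0.96 -0.28]
 [ 1.   -0.   -0.  ]]
```

>>> drive_tool(twist=[[0,0,0],[0,0,0],[0,0,0],[0,0,0],[0,0,0],[0,0,0],[0,0,0],[0,0,0],[0,0,0],[0,0,0],[0,0,0],[0,0,0],[0,0,0],[0,0,0],[-0.13,0,0],[-0.13,0,0],[0,0,0],[0,0,0]], linear=[[-16,-33,-43],[-16,-33,-43],[-16,-33,-43],[-16,-33,-43],[-16,-33,-43],[-16,-33,-43],[-16,-33,-43],[-16,-33,-43],[-16,-33,-43],[-16,-33,-43],[-16,-33,-43],[-16,-33,-43],[-16,-33,-43],[-16,-33,-43],[0,0,0],[0,0,0],[0,0,0],[0,0,0]], gripper=[1,1,1,1,1,1,1,1,1,1,1,1,1,1,1,1,1,1], force=60)

```text
clock: 2.4
tool_pos: [0.4526, -0.0949, 0.4552]
orientation: [-0.5, 0.5, 0.5, 0.5]
force: [-0.3, 0.5, -0.7]
gripper_width: 0.0853
```

```bash
cat >> h.py <<'E'
def log():
    s=st(); Rt=R.from_quat(s["orientation"]).as_matrix()
    open('log.txt','a').write(json.dumps([list(map(float,s["q"])),list(map(float,s["tool_pos"])),list(map(float,s["orientation"]))])+'\n')
    print("t %.2f"%s["clock"],"q",np.round(s["q"],3),"p",np.round(s["tool_pos"],4),"yawz %.2f"%np.degrees(np.arctan2(Rt[1,2],Rt[0,2])),"xt",Rt[:,0].round(3),"F",np.round(s["force"],1),"w %.4f"%s["gripper_width"]); return s
E
python3 - <<'E'
from h import *
log(); a=snap("wrist","w1")
cv2.imwrite('pics/w1b.png',cv2.resize(a[:,:,::-1],(800,600),interpolation=cv2.INTER_CUBIC))
E
```

```text
t 2.40 q [-0.378 -0.218  1.555 -0.     1.805 -1.949] p [ 0.4526 -0.0949  0.4552] yawz 90.06 xt [-0.  0. -1.] F [-0.3  0.5 -0.7] w 0.0853
```

View pics/w1b.png

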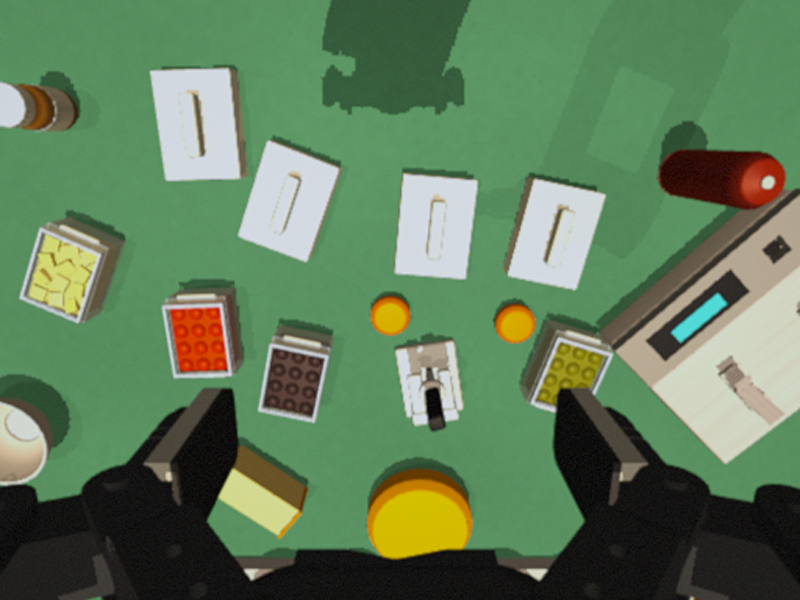

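The overhead wrist view is clear. In the 800-pixel picture the lids are at (197,123), (289,201), (437,225) and (556,232). The tubs are at (67,272), (201,335), (295,375) and (570,365). The key is at (777,250) and the salami at (720,178). Next I'll fit rectangles.

```bash
cat >> h.py <<'E'
def rects(name,z,lo,hi,amin,lims=(.2,.8,-.6,.35),draw=None):
    "HSV-threshold blobs of image, corners mapped to plane z, min-area rectangle (mm)"
    im=cv2.imread(f'pics/{name}.png'); hsv=cv2.cvtColor(im,cv2.COLOR_BGR2HSV)
    m=cv2.inRange(hsv,np.array(lo),np.array(hi)); m=cv2.morphologyEx(m,cv2.MORPH_CLOSE,np.ones((5,5)))
    out=[]
    for c in cv2.findContours(m,cv2.RETR_EXTERNAL,cv2.CHAIN_APPROX_NONE)[0]:
        if cv2.contourArea(c)<amin: continue
        P=np.array([px2w(name,u,v,z)[:2] for u,v in c[:,0]])*1000
        (cx,cy),(w,h),a=cv2.minAreaRect(P.astype(np.float32))
        if w<h: w,h,a=h,w,a+90
        a=(a+90)%180-90
        out.append((cx,cy,w,h,a)); print(lo,"c %.0f %.0f  size %.0f x %.0f  long axis yaw %.1f"%out[-1])
    return out
E
python3 - <<'E'
from h import *
print('lids');rects("w1",.028,(0,0,190),(180,45,255),800)
print('yel');rects("w1",.049,(22,90,140),(35,255,255),300)
print('red');rects("w1",.049,(0,150,150),(10,255,255),300)
print('dark');rects("w1",.049,(0,20,20),(18,160,110),300)
print('olive');rects("w1",.049,(22,130,60),(35,255,150),300)
k=512/800
f=lambda u,v,z:(px2w("w1",u*k,v*k,z)[:2]*1000).round(1)
for n,q in {"Y":[(41,223),(108,246),(81,321),(21,297)],"R":[(164,301),(228,299),(235,374),(174,377)],"B":[(275,338),(329,342),(316,420),(260,412)],"G":[(552,331),(612,353),(583,411),(525,394)]}.items():
    P=np.array([f(*c,.05) for c in q]); print(n,P.mean(0),"sides",[round(float(np.linalg.norm(P[i]-P[i-1])),0) for i in range(4)],"long",[round(float(np.degrees(np.arctan2(*(P[a]-P[b])[::-1]))),1) for a,b in((3,0),(2,1))])
print("key",f(777,249,.053),"salami top",f(768,182,.14),"stylus top",f(436,424,.141))
print("scale corner",f(610,344,.06),f(727,462,.06),"edge",f(798,193,.06))
E
crop() { :; }; python3 -c "
from h import *
crop('w1','w1c',380,110,512,300,4)"
```

```text
lids
(0, 0, 190) c 643 -212  size 99 x 67  long axis yaw -13.0
(0, 0, 190) c 592 -318  size 98 x 67  long axis yaw 2.1
(0, 0, 190) c 633 325  size 201 x 148  long axis yaw -44.7
(0, 0, 190) c 516 -458  size 99 x 67  long axis yaw -25.4
(0, 0, 190) c 477 77  size 105 x 77  long axis yaw -11.8
(0, 0, 190) c 468 -52  size 106 x 77  long axis yaw -4.9
(0, 0, 190) c 442 -208  size 105 x 77  long axis yaw -21.2
(0, 0, 190) c 366 -295  size 106 x 77  long axis yaw 1.5
yel
(22, 90, 140) c 823 -65  size 128 x 93  long axis yaw -79.9
(22, 90, 140) c 796 -259  size 101 x 48  long axis yaw 50.8
(22, 90, 140) c 631 99  size 70 x 51  long axis yaw -17.5
(22, 90, 140) c 574 39  size 36 x 34  long axis yaw 87.8
(22, 90, 140) c 565 -99  size 37 x 36  long axis yaw 56.9
(22, 90, 140) c 513 -444  size 81 x 55  long axis yaw -25.3
red
(0, 150, 150) c 588 -308  size 72 x 53  long axis yaw 2.2
(0, 150, 150) c 419 273  size 42 x 40  long axis yaw -90.0
dark
(0, 20, 20) c 792 -88  size 1014 x 291  long axis yaw -90.0
(0, 20, 20) c 638 -208  size 71 x 56  long axis yaw -12.9
(0, 20, 20) c 560 230  size 111 x 34  long axis yaw -44.5
(0, 20, 20) c 504 219  size 238 x 31  long axis yaw -44.6
olive
(22, 130, 60) c 632 100  size 71 x 51  long axis yaw -17.4
Y [ 512.725 -441.8  ] sides [86.0, 69.0, 92.0, 65.0] long [-24.4, -26.8]
R [ 586.2 -305.2] sides [88.0, 68.0, 87.0, 68.0] long [0.3, 0.2]
B [ 633.725 -205.05 ] sides [92.0, 59.0, 96.0, 64.0] long [-14.1, -10.8]
G [626.45   97.375] sides [79.0, 72.0, 75.0, 70.0] long [-17.9, -19.4]
key [486.8 298.9] salami top [413.2 217.2] stylus top [638.5 -55. ]
scale corner [588.5 135.8] [732.6 285.9] edge [429.4 303.4]
```

View pics/w1c.png

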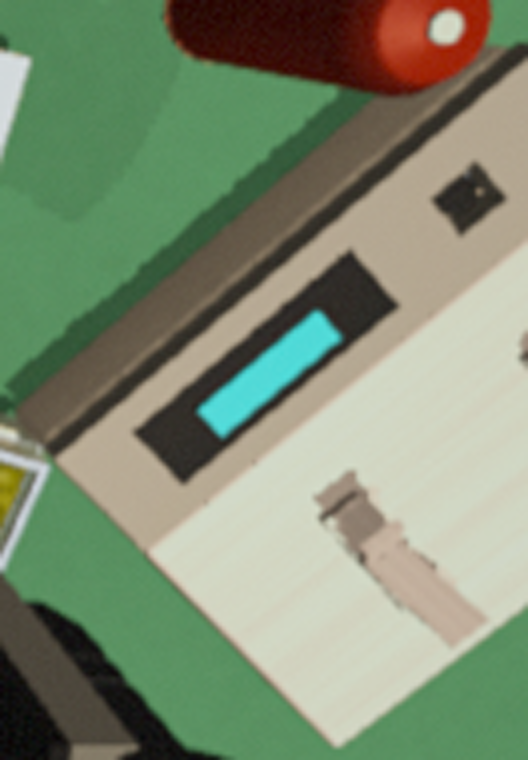

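The picture shows the key well at (469,198) in the crop, the scale's front edge at about 45°, and tub G practically touching the scale. A lid, which is larger than the tub, would hit the scale, so tub G may have to be drawn away first. I'll measure everything again from lower down.

>>> drive_tool(twist=[[0,0,0],[0,0,0],[0,0,0],[0,0,0],[0,0,0],[0,0,0],[0,0,0]], linear=[[41,-1.5,31],[41,-1.5,31],[41,-1.5,31],[41,-1.5,31],[41,-1.5,31],[0,0,0],[0,0,0]], gripper=[1,1,1,1,1,1,1])

```text
clock: 3.32
tool_pos: [0.4602, 0.0597, 0.2514]
orientation: [0.501, -0.499, -0.5, -0.499]
force: [-0.1, -0.4, 0.0]
gripper_width: 0.0857
```

```bash
cat >> h.py <<'E'
def lids(n): print('lids'); rects(n,.028,(0,0,190),(180,45,255),2500)
def tubs(n):
    for c,lo,hi in [('yel',(22,90,140),(35,255,255)),('red',(0,150,150),(10,255,255)),('dark',(0,20,20),(18,160,110)),('olive',(22,130,60),(35,255,150))]:
        print(c); rects(n,.049,lo,hi,1200)
E
python3 - <<'E'
from h import *
log(); a=snap("wrist","w2"); lids("w2"); tubs("w2")
cv2.imwrite('pics/w2b.png',cv2.resize(a[:,:,::-1],(800,600),interpolation=cv2.INTER_CUBIC))
E
```

```text
t 3.33 q [-4.100e-02 -1.900e-01  1.904e+00 -1.000e-03  1.426e+00 -1.615e+00] p [0.4602 0.0597 0.2514] yawz 90.19 xt [ 0.001 -0.001 -1.   ] F [-0.1 -0.4  0. ] w 0.0857
lids
(0, 0, 190) c 649 103  size 88 x 68  long axis yaw -17.2
(0, 0, 190) c 600 343  size 139 x 121  long axis yaw -44.8
(0, 0, 190) c 477 77  size 105 x 77  long axis yaw -11.9
(0, 0, 190) c 468 -52  size 106 x 77  long axis yaw -4.9
(0, 0, 190) c 448 -193  size 106 x 49  long axis yaw -20.3
yel
(22, 90, 140) c 630 100  size 68 x 53  long axis yaw -17.2
red
(0, 150, 150) c 423 266  size 47 x 42  long axis yaw 39.2
dark
(0, 20, 20) c 716 68  size 207 x 47  long axis yaw -89.8
(0, 20, 20) c 648 -147  size 216 x 185  long axis yaw -89.8
(0, 20, 20) c 601 249  size 325 x 207  long axis yaw 12.1
olive
(22, 130, 60) c 631 100  size 70 x 53  long axis yaw -17.3
```

View pics/w2b.png

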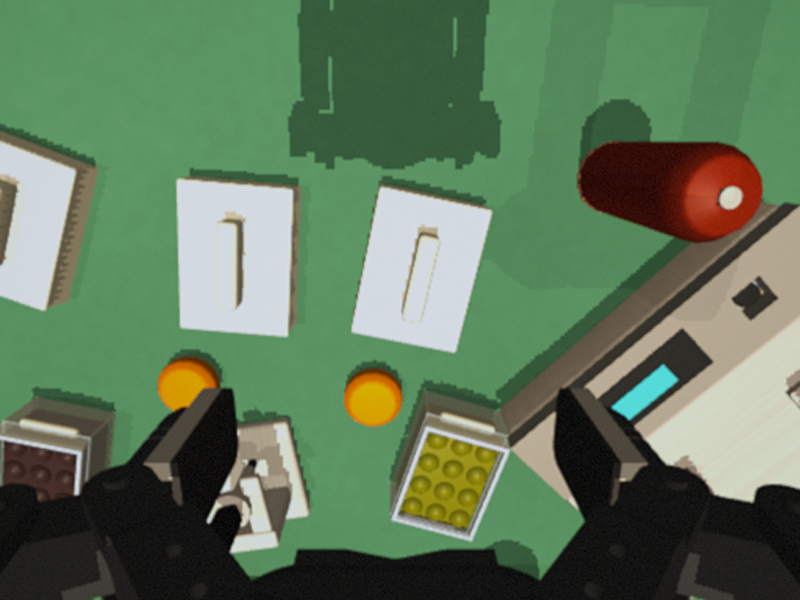

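>>> drive_tool(twist=[[0,0,0],[0,0,0],[0,0,0],[0,0,0],[0,0,0],[0,0,0],[0,0,0],[0,0,0],[0,0,0],[0,0,0]], linear=[[0,2.5,-42.5],[0,2.5,-42.5],[0,2.5,-42.5],[0,2.5,-42.5],[0,2.5,-42.5],[0,2.5,-42.5],[0,2.5,-42.5],[0,2.5,-42.5],[0,0,0],[0,0,0]], gripper=[1,1,1,1,1,1,1,1,1,1])

```text
clock: 4.62
tool_pos: [0.4408, -0.2809, 0.2515]
orientation: [0.501, -0.5, -0.5, -0.5]
force: [0.4, -0.1, -0.3]
gripper_width: 0.0853
```

```bash
python3 - <<'E'
from h import *
log(); a=snap("wrist","w3"); lids("w3"); tubs("w3")
cv2.imwrite('pics/w3b.png',cv2.resize(a[:,:,::-1],(800,600),interpolation=cv2.INTER_CUBIC))
E
```

```text
t 4.62 q [-0.719 -0.041  1.768  0.     1.413 -2.291] p [ 0.4408 -0.2809  0.2515] yawz 90.08 xt [ 0.001 -0.001 -1.   ] F [ 0.4 -0.1 -0.3] w 0.0853
lids
(0, 0, 190) c 603 -311  size 89 x 68  long axis yaw 2.2
(0, 0, 190) c 469 -53  size 106 x 77  long axis yaw -5.0
(0, 0, 190) c 442 -208  size 105 x 77  long axis yaw -21.2
yel
(22, 90, 140) c 513 -444  size 80 x 57  long axis yaw -25.6
red
(0, 150, 150) c 587 -309  size 71 x 57  long axis yaw 2.2
dark
(0, 20, 20) c 629 -170  size 424 x 182  long axis yaw -89.9
(0, 20, 20) c 629 -494  size 205 x 184  long axis yaw -89.9
olive
```

View pics/w3b.png

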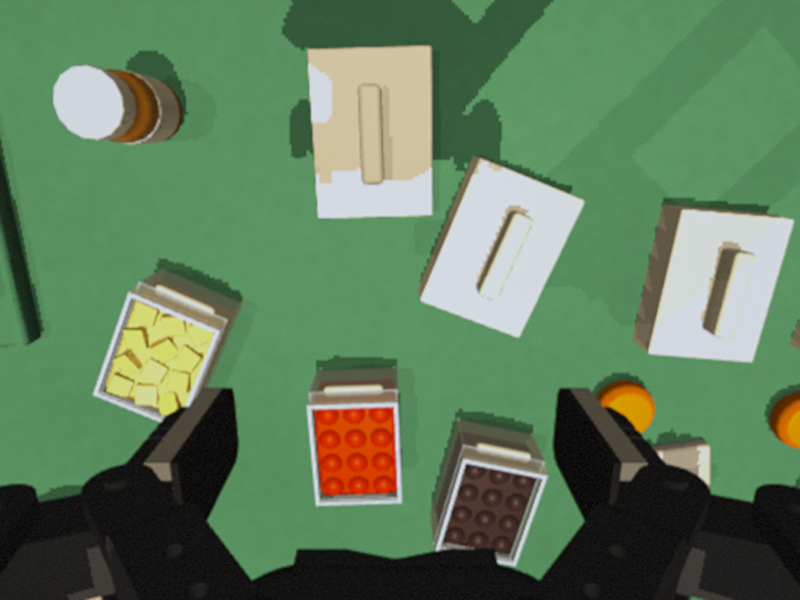

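The measurements repeat within 1 mm. Tub G's rim is about at the scale's wall. I'll write a planning helper and start with lid A for the yellow tub.

```bash
cat >> h.py <<'E'
def plan(wps):
    "wps: (x,y,z mm, yawz deg); prints turn first, then linear in the turned tool axes"
    s=log(); Rt=R.from_quat(s["orientation"]).as_matrix(); p=s["tool_pos"]*1000
    y=np.degrees(np.arctan2(Rt[1,2],Rt[0,2]))
    for x_,y_,z_,a in wps:
        if a is None: a=y
        t=-np.radians((a-y+180)%360-180); c,sn=np.cos(np.radians(a)),np.sin(np.radians(a))
        Z=np.array([c,sn,0]); X=np.array([0,0,-1.]); Y=np.cross(Z,X)
        d=np.array([x_,y_,z_])-p
        print("turn %.3f"%t,"lin",np.round([d@X,d@Y,d@Z],1)); p=np.array([x_,y_,z_],float); y=a
E
python3 - <<'E'
from h import *
k=512/800
for n,q in {"R":[(307,405),(396,402),(401,502),(317,505)],"Y":[(136,290),(226,331),(182,None),(94,390)]}.items():
    if n=="R":
        P=np.array([px2w("w3",a*k,b*k,.05)[:2]*1000 for a,b in q]); print(P.round(0).tolist(),P.mean(0))
for n in ("w2",):
    q=[(427,430),(512,450),(470,538),(392,517)]
    P=np.array([px2w(n,a*k,b*k,.05)[:2]*1000 for a,b in q]); print(P.round(0).tolist(),P.mean(0))
plan([(366,-295,120,91.5),(366,-295,31,91.5),(366,-295,180,91.5),(513,-444,180,64.5),(513,-444,72,64.5)])
E
```

```text
[[549.0, -342.0], [546.0, -279.0], [629.0, -276.0], [632.0, -339.0]] [ 588.88002103 -309.05088561]
[[588.0, 84.0], [604.0, 146.0], [681.0, 119.0], [662.0, 59.0]] [633.42665136 101.70538953]
t 4.67 q [-0.717 -0.041  1.768  0.     1.413 -2.291] p [ 0.4409 -0.2802  0.2512] yawz 90.15 xt [ 0.001 -0.001 -1.   ] F [-0.8  0.4 -0.6] w 0.0852
turn -0.024 lin [131.2  75.2 -12.8]
turn -0.000 lin [89.  0.  0.]
turn -0.000 lin [-149.    0.    0.]
turn 0.471 lin [   0.  -196.8  -71.2]
turn -0.000 lin [108.   0.   0.]
```

>>> drive_tool(twist=[[-0.024,0,0],[0,0,0],[0,0,0],[0,0,0],[0,0,0],[0,0,0],[0,0,0],[0,0,0],[0,0,0],[0,0,0],[0,0,0],[0,0,0],[0,0,0],[0,0,0],[0,0,0],[0,0,0],[0,0,0],[0,0,0],[0,0,0]], linear=[[0,0,0],[33,18.8,-3.2],[33,18.8,-3.2],[33,18.8,-3.2],[33,18.8,-3.2],[22,0,0],[22,0,0],[22,0,0],[22,0,0],[0,0,0],[0,0,0],[0,0,0],[0,0,0],[0,0,0],[0,0,0],[-15,0,0],[-45,0,0],[-45,0,0],[-45,0,0]], gripper=[0.45,0.45,0.45,0.45,0.45,0.45,0.45,0.45,0.45,0.45,0,0,0,0,0,0,0,0,0], force=60)

```text
clock: 7.05
tool_pos: [0.3657, -0.2948, 0.1826]
orientation: [0.507, -0.493, -0.507, -0.493]
force: [0.8, -0.9, -1.2]
gripper_width: 0.012
```

```bash
python3 - <<'E'
from h import *
plan([(513,-444,181,64.5),(513,-444,72,64.5)])
a=snap("wrist","w4"); cv2.imwrite('pics/w4b.png',a[:,:,::-1])
E
```

```text
t 7.05 q [-0.847 -0.118  1.972 -0.     1.287 -2.444] p [ 0.3657 -0.2948  0.1826] yawz 91.56 xt [ 0. -0. -1.] F [ 0.8 -0.9 -1.2] w 0.0120
turn 0.472 lin [   1.6 -197.2  -71.2]
turn -0.000 lin [109.   0.   0.]
```

View pics/w4b.png

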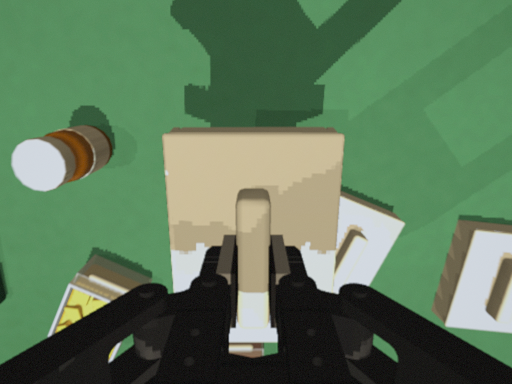

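Lid A is held squarely by its rib. Next I carry it over the yellow tub.

>>> drive_tool(twist=[[0.157,0,0],[0.157,0,0],[0.157,0,0],[0,0,0],[0,0,0],[0,0,0],[0,0,0],[0,0,0],[0,0,0],[0,0,0],[0,0,0],[0,0,0]], linear=[[0,0,0],[0,0,0],[0,0,0],[0.3,-39.4,-14.2],[0.3,-39.4,-14.2],[0.3,-39.4,-14.2],[0.3,-39.4,-14.2],[0.3,-39.4,-14.2],[35,0,0],[35,0,0],[0,0,0],[0,0,0]], gripper=[0,0,0,0,0,0,0,0,0,0,0,0])

```text
clock: 8.6
tool_pos: [0.5139, -0.4442, 0.1106]
orientation: [-0.378, 0.598, 0.377, 0.598]
force: [-0.2, -0.3, -0.1]
gripper_width: 0.0124
```

```bash
python3 - <<'E'
from h import *
# lid rear edge in held frame from w4 (pose then: 365.7,-294.8,182.6 yaw 91.56)
for uv in [(165,134),(342,134)]:
    d=px2w("w4",*uv,.1796)*1000-np.array([365.7,-294.8,179.6]); a=np.radians(91.56-90)
    print("lid corner rel TCP in lid axes",(np.cos(a)*d[0]+np.sin(a)*d[1]).round(1),(-np.sin(a)*d[0]+np.cos(a)*d[1]).round(1))
plan([(513,-444,70,64.5)])
snap("wrist","w5")
E
```

```text
lid corner rel TCP in lid axes -54.0 -36.2
lid corner rel TCP in lid axes -54.0 38.2
t 8.60 q [-0.829  0.447  1.475 -0.     1.218 -1.956] p [ 0.5139 -0.4442  0.1106] yawz 64.57 xt [ 0.001 -0.001 -1.   ] F [-0.2 -0.3 -0.1] w 0.0124
turn 0.001 lin [40.6  0.9 -0.2]
```

>>> drive_tool(twist=[[0,0,0],[0,0,0],[0,0,0],[0,0,0],[0,0,0],[0,0,0],[0,0,0],[0,0,0]], linear=[[13.5,0.3,0],[13.5,0.3,0],[11.5,0.3,0],[3,0,0],[2,0,0],[2,0,0],[0,0,0],[0,0,0]], gripper=[0,0,0,0,0,0,0,0])

```text
clock: 9.65
tool_pos: [0.5155, -0.4456, 0.0669]
orientation: [-0.381, 0.597, 0.375, 0.599]
force: [1.7, -0.3, 11.3]
gripper_width: 0.0123
```

>>> drive_tool(twist=[[0,0,0],[0,0,0],[0,0,0],[0,0,0],[0,0,0],[0,0,0],[0,0,0]], linear=[[2,0,0],[2,0,0],[1.5,0,0],[1.5,0,0],[1,0,0],[0,0,0],[0,0,0]], gripper=[0,0,0,0,0,0,0])

```text
clock: 10.52
tool_pos: [0.5136, -0.4441, 0.0577]
orientation: [-0.379, 0.598, 0.377, 0.598]
force: [0.4, 1.5, 13.3]
gripper_width: 0.0128
```

>>> drive_tool(twist=[[0,0,0],[0,0,0],[0,0,0],[0,0,0]], linear=[[1,0,0],[1,0,0],[0,0,0],[0,0,0]], gripper=[0,0,0,0])

```text
clock: 11.02
tool_pos: [0.5136, -0.4441, 0.0577]
orientation: [-0.379, 0.598, 0.377, 0.598]
force: [-3.5, 5.7, 23.7]
gripper_width: 0.0125
```

>>> drive_tool(twist=[[0,0,0],[0,0,0],[0,0,0],[0,0,0],[0,0,0],[0,0,0],[0,0,0],[0,0,0],[0,0,0]], linear=[[-1,0,0],[-2,0,0],[0,0,0],[0,0,0],[0,0,0],[-20,0,0],[-40,0,0],[-40,0,0],[-40,0,0]], gripper=[0,0,0.45,0.45,0.45,0.45,0.45,0.45,0.45])

```text
clock: 12.15
tool_pos: [0.5127, -0.4435, 0.1993]
orientation: [-0.378, 0.598, 0.377, 0.598]
force: [-0.2, -0.2, -1.1]
gripper_width: 0.0387
```

```bash
python3 - <<'E'
from h import *
plan([(442,-208,196,68.8),(442,-208,31,68.8)])
snap("wrist","w6"); snap("scene","s6"); snap("side","d6")
print("lid top on tub at z=.054");rects("w6",.054,(0,0,150),(180,80,255),2500)
rects("w6",.028,(0,0,190),(180,45,255),2500)
E
```

```text
t 12.15 q [-0.829  0.365  1.409 -0.     1.365 -1.956] p [ 0.5127 -0.4435  0.1993] yawz 64.57 xt [ 0.001 -0.001 -1.   ] F [-0.2 -0.2 -1.1] w 0.0387
turn -0.074 lin [  3.3 151.1 194. ]
turn -0.000 lin [165.   0.   0.]
lid top on tub at z=.054
(0, 0, 150) c 583 -311  size 95 x 67  long axis yaw 2.3
(0, 0, 150) c 513 -443  size 106 x 79  long axis yaw -25.4
(0, 0, 150) c 473 -240  size 64 x 32  long axis yaw 68.6
(0, 0, 190) c 526 -450  size 97 x 85  long axis yaw -25.4
(0, 0, 190) c 600 -301  size 90 x 69  long axis yaw 2.2
(0, 0, 190) c 475 -224  size 69 x 34  long axis yaw 68.6
```

Lid 1 is seated. The plate sits level at 54 mm and its size and position match. Next is lid B.

>>> drive_tool(twist=[[-0.074,0,0],[0,0,0],[0,0,0],[0,0,0],[0,0,0],[0,0,0],[0,0,0],[0,0,0]], linear=[[0,0,0],[0.5,30.2,38.8],[0.5,30.2,38.8],[0.5,30.2,38.8],[0.5,30.2,38.8],[0.5,30.2,38.8],[0,0,0],[0,0,0]], gripper=[0.45,0.45,0.45,0.45,0.45,0.45,0.45,0.45])

```text
clock: 13.3
tool_pos: [0.442, -0.2081, 0.1939]
orientation: [-0.4, 0.583, 0.399, 0.583]
force: [-0.1, -0.8, 0.6]
gripper_width: 0.0383
```

```bash
python3 - <<'E'
from h import *
plan([(442,-208,120,68.8),(442,-208,31,68.8),(442,-208,181,68.8),(588,-308.7,181,92.2),(588,-308.7,110,92.2)])
snap("wrist","w7"); print("lids");rects("w7",.028,(0,0,150),(180,60,255),2500)
rects("w7",.048,(0,0,150),(180,60,255),2500)
E
```

```text
t 13.30 q [-0.601 -0.08   1.915 -0.     1.306 -1.803] p [ 0.442  -0.2081  0.1939] yawz 68.84 xt [ 0.    -0.001 -1.   ] F [-0.1 -0.8  0.6] w 0.0383
turn 0.001 lin [73.9  0.1  0.1]
turn -0.000 lin [89.  0.  0.]
turn -0.000 lin [-150.    0.    0.]
turn -0.408 lin [   0.  -142.  -106.2]
turn -0.000 lin [71.  0.  0.]
lids
(0, 0, 150) c 482 -465  size 114 x 60  long axis yaw -75.6
(0, 0, 150) c 648 -52  size 117 x 67  long axis yaw 18.0
(0, 0, 150) c 443 -208  size 105 x 78  long axis yaw -21.2
(0, 0, 150) c 469 -52  size 107 x 78  long axis yaw -5.0
(0, 0, 150) c 475 -447  size 107 x 56  long axis yaw -75.6
(0, 0, 150) c 630 -60  size 109 x 63  long axis yaw 18.0
(0, 0, 150) c 439 -206  size 98 x 73  long axis yaw -21.2
(0, 0, 150) c 463 -61  size 100 x 73  long axis yaw -5.0
```

>>> drive_tool(twist=[[0,0,0],[0,0,0],[0,0,0],[0,0,0],[0,0,0],[0,0,0],[0,0,0],[0,0,0],[0,0,0],[0,0,0],[0,0,0],[0,0,0],[0,0,0],[-0.136,0,0],[-0.136,0,0],[-0.136,0,0],[0,0,0],[0,0,0],[0,0,0],[0,0,0]], linear=[[45,0,0],[45,0,0],[45,0,0],[28,0,0],[0,0,0],[0,0,0],[0,0,0],[0,0,0],[0,0,0],[-15,0,0],[-45,0,0],[-45,0,0],[-45,0,0],[0,0,0],[0,0,0],[0,0,0],[0,-35.5,-26.6],[0,-35.5,-26.6],[0,-35.5,-26.6],[0,-35.5,-26.6]], gripper=[0.45,0.45,0.45,0.45,0.45,0,0,0,0,0,0,0,0,0,0,0,0,0,0,0])

```text
clock: 15.85
tool_pos: [0.5891, -0.3093, 0.1819]
orientation: [0.51, -0.49, -0.509, -0.49]
force: [1.2, 0.1, -0.4]
gripper_width: 0.0125
```

>>> drive_tool(twist=[[0,0,0],[0,0,0],[0,0,0],[0,0,0]], linear=[[35,0,0],[36,0,0],[0,0,0],[0,0,0]], gripper=[0,0,0,0])

```text
clock: 16.35
tool_pos: [0.5886, -0.3091, 0.1118]
orientation: [0.51, -0.49, -0.509, -0.49]
force: [0.8, 0.5, 0.6]
gripper_width: 0.0125
```

```bash
python3 - <<'E'
from h import *
s=log(); plan([(588,-308.7,68,92.2)])
snap("wrist","w8"); z=s["tool_pos"][2]-.003
rects("w8",z,(0,0,130),(180,100,255),2500)
rects("w8",.05,(0,0,130),(180,100,255),2500)
E
```

```text
t 16.35 q [-0.602  0.414  1.518  0.     1.208 -2.211] p [ 0.5886 -0.3091  0.1118] yawz 92.20 xt [ 0.002 -0.001 -1.   ] F [0.8 0.5 0.6] w 0.0125
t 16.35 q [-0.602  0.414  1.518  0.     1.208 -2.211] p [ 0.5886 -0.3091  0.1118] yawz 92.20 xt [ 0.002 -0.001 -1.   ] F [0.8 0.5 0.6] w 0.0125
turn -0.000 lin [43.8  0.6  0.4]
(0, 0, 130) c 568 -307  size 264 x 169  long axis yaw -88.5
(0, 0, 130) c 588 -305  size 371 x 238  long axis yaw -88.5
```

>>> drive_tool(twist=[[0,0,0],[0,0,0],[0,0,0],[0,0,0],[0,0,0],[0,0,0],[0,0,0],[0,0,0],[0,0,0],[0,0,0],[0,0,0]], linear=[[15,0.3,0.2],[15,0.3,0.2],[13.8,0,0],[3,0,0],[2,0,0],[2,0,0],[2,0,0],[2,0,0],[1.5,0,0],[0,0,0],[0,0,0]], gripper=[0,0,0,0,0,0,0,0,0,0,0])

```text
clock: 17.77
tool_pos: [0.5869, -0.3084, 0.0572]
orientation: [-0.509, 0.491, 0.51, 0.49]
force: [-9.1, 5.9, 22.1]
gripper_width: 0.0127
```

>>> drive_tool(twist=[[0,0,0],[0,0,0],[0,0,0],[0,0,0],[0,0,0],[0,0,0],[0,0,0],[0,0,0],[0,0,0]], linear=[[-1,0,0],[-1,0,0],[0,0,0],[0,0,0],[0,0,0],[-20,0,0],[-40,0,0],[-40,0,0],[-35,0,0]], gripper=[0,0,0.45,0.45,0.45,0.45,0.45,0.45,0.45])

```text
clock: 18.9
tool_pos: [0.5878, -0.3087, 0.1941]
orientation: [0.51, -0.49, -0.509, -0.491]
force: [0.5, 0.1, -0.5]
gripper_width: 0.0387
```

```bash
python3 - <<'E'
from h import *
plan([(468.5,-52.5,194,85)])
snap("wrist","w9"); 
print("lid top on tub at z=.054");rects("w9",.054,(0,0,150),(180,80,255),2500)
E
```

```text
t 18.90 q [-0.602  0.336  1.457 -0.     1.346 -2.211] p [ 0.5878 -0.3087  0.1941] yawz 92.19 xt [ 0.002 -0.002 -1.   ] F [ 0.5  0.1 -0.5] w 0.0387
turn 0.125 lin [1.000e-01 1.412e+02 2.449e+02]
lid top on tub at z=.054
(0, 0, 150) c 719 -519  size 108 x 47  long axis yaw -9.6
(0, 0, 150) c 637 -96  size 79 x 42  long axis yaw 9.0
(0, 0, 150) c 588 -308  size 106 x 79  long axis yaw 2.2
(0, 0, 150) c 512 -446  size 108 x 79  long axis yaw -25.4
```

Lid 2 is seated. Next is lid C for tub B.

>>> drive_tool(twist=[[0.125,0,0],[0,0,0],[0,0,0],[0,0,0],[0,0,0],[0,0,0],[0,0,0],[0,0,0],[0,0,0]], linear=[[0,0,0],[0,23.5,40.8],[0,23.5,40.8],[0,23.5,40.8],[0,23.5,40.8],[0,23.5,40.8],[0,23.5,40.8],[0,0,0],[0,0,0]], gripper=[0.45,0.45,0.45,0.45,0.45,0.45,0.45,0.45,0.45])

```text
clock: 20.08
tool_pos: [0.4687, -0.0527, 0.1916]
orientation: [-0.479, 0.521, 0.477, 0.521]
force: [0.5, 0.5, -0.5]
gripper_width: 0.0385
```

```bash
python3 - <<'E'
from h import *
plan([(468.5,-52.5,31,85),(468.5,-52.5,181,85),(638,-208,181,77.1),(638,-208,110,77.1)])
snap("wrist","w10"); print("lids");rects("w10",.028,(0,0,150),(180,60,255),2500)
tubs("w10")
E
```

```text
t 20.07 q [-0.279 -0.123  1.959 -0.     1.303 -1.764] p [ 0.4687 -0.0527  0.1916] yawz 85.06 xt [ 0.002 -0.001 -1.   ] F [ 0.5  0.5 -0.5] w 0.0385
turn 0.001 lin [1.606e+02 2.000e-01 1.000e-01]
turn -0.000 lin [-150.    0.    0.]
turn 0.138 lin [   0.  -199.9 -113.7]
turn -0.000 lin [71.  0.  0.]
lids
(0, 0, 150) c 636 -55  size 78 x 69  long axis yaw 9.1
(0, 0, 150) c 469 -52  size 105 x 78  long axis yaw -4.9
(0, 0, 150) c 477 77  size 106 x 79  long axis yaw -11.8
yel
red
dark
(0, 20, 20) c 605 -62  size 520 x 164  long axis yaw 85.1
(0, 20, 20) c 559 160  size 76 x 48  long axis yaw -45.8
olive
```

>>> drive_tool(twist=[[0,0,0],[0,0,0],[0,0,0],[0,0,0],[0,0,0],[0,0,0],[0,0,0],[0,0,0],[0,0,0],[0,0,0],[0,0,0],[0,0,0],[0,0,0],[0.138,0,0],[0,0,0],[0,0,0],[0,0,0],[0,0,0],[0,0,0]], linear=[[45,0,0],[45,0,0],[45,0,0],[25.6,0,0],[0,0,0],[0,0,0],[0,0,0],[0,0,0],[0,0,0],[-15,0,0],[-45,0,0],[-45,0,0],[-45,0,0],[0,0,0],[0,-40,-22.7],[0,-40,-22.7],[0,-40,-22.7],[0,-40,-22.7],[0,-40,-22.7]], gripper=[0.45,0.45,0.45,0.45,0.45,0,0,0,0,0,0,0,0,0,0,0,0,0,0])

```text
clock: 22.5
tool_pos: [0.6387, -0.2083, 0.181]
orientation: [-0.441, 0.553, 0.441, 0.553]
force: [0.7, 0.7, -1.0]
gripper_width: 0.0126
```

>>> drive_tool(twist=[[0,0,0],[0,0,0],[0,0,0],[0,0,0]], linear=[[35,0,0],[36,0,0],[0,0,0],[0,0,0]], gripper=[0,0,0,0])

```text
clock: 23.0
tool_pos: [0.6384, -0.2077, 0.1109]
orientation: [-0.441, 0.553, 0.44, 0.553]
force: [0.8, -0.9, 0.2]
gripper_width: 0.0124
```

```bash
python3 - <<'E'
from h import *
plan([(638,-208,68,77.1)])
E
```

```text
t 23.00 q [-0.432  0.429  1.499  0.     1.212 -1.778] p [ 0.6384 -0.2077  0.1109] yawz 77.13 xt [ 0.002 -0.001 -1.   ] F [ 0.8 -0.9  0.2] w 0.0124
turn 0.001 lin [42.9  0.4 -0.4]
```

>>> drive_tool(twist=[[0,0,0],[0,0,0],[0,0,0],[0,0,0],[0,0,0],[0,0,0],[0,0,0],[0,0,0],[0,0,0],[0,0,0],[0,0,0]], linear=[[15,0.2,-0.2],[15,0.2,-0.2],[12.9,0,0],[3,0,0],[2,0,0],[2,0,0],[2,0,0],[2,0,0],[1.5,0,0],[0,0,0],[0,0,0]], gripper=[0,0,0,0,0,0,0,0,0,0,0])

```text
clock: 24.38
tool_pos: [0.6368, -0.2076, 0.0562]
orientation: [-0.44, 0.553, 0.441, 0.553]
force: [-7.4, 2.8, 18.5]
gripper_width: 0.0123
```

>>> drive_tool(twist=[[0,0,0],[0,0,0],[0,0,0],[0,0,0],[0,0,0],[0,0,0],[0,0,0],[0,0,0],[0,0,0]], linear=[[-1,0,0],[-1,0,0],[0,0,0],[0,0,0],[0,0,0],[-20,0,0],[-40,0,0],[-40,0,0],[-40,0,0]], gripper=[0,0,0.45,0.45,0.45,0.45,0.45,0.45,0.45])

```text
clock: 25.5
tool_pos: [0.6375, -0.2079, 0.1986]
orientation: [-0.441, 0.553, 0.44, 0.553]
force: [0.6, -0.1, 0.0]
gripper_width: 0.0384
```

```bash
python3 - <<'E'
from h import *
a=np.radians(-17.3); ux=np.array([np.cos(a),np.sin(a)]); g=np.array([632,101])+22*ux
print("grip pt",g); plan([(*g,197,72.7),(*g,45,72.7)])
snap("wrist","w11"); print("lid top on tub at z=.054");rects("w11",.054,(0,0,150),(180,80,255),2500)
snap("scene","s11"); rects("s11",.054,(0,0,170),(180,60,255),500)
E
```

```text
grip pt [653.00473759  94.45775277]
t 25.50 q [-0.433  0.349  1.432 -0.     1.359 -1.779] p [ 0.6375 -0.2079  0.1986] yawz 77.12 xt [ 0.002 -0.001 -1.   ] F [ 0.6 -0.1  0. ] w 0.0384
turn 0.077 lin [  1.6  75.1 293.3]
turn -0.000 lin [152.   0.   0.]
lid top on tub at z=.054
(0, 0, 150) c 638 -207  size 106 x 79  long axis yaw -12.9
(0, 0, 150) c 644 -61  size 85 x 79  long axis yaw 9.2
(0, 0, 150) c 588 -308  size 107 x 79  long axis yaw 2.2
(0, 0, 170) c 716 -553  size 109 x 108  long axis yaw 26.9
(0, 0, 170) c 512 -447  size 111 x 80  long axis yaw -26.1
(0, 0, 170) c 587 -310  size 113 x 79  long axis yaw 5.2
(0, 0, 170) c 1156 142  size 877 x 191  long axis yaw 90.0
(0, 0, 170) c 641 -211  size 103 x 82  long axis yaw -12.8
(0, 0, 170) c 385 -814  size 617 x 143  long axis yaw -0.1
(0, 0, 170) c 969 16  size 849 x 115  long axis yaw -89.8
(0, 0, 170) c 584 298  size 258 x 195  long axis yaw -44.5
(0, 0, 170) c 714 597  size 288 x 193  long axis yaw 11.6
```

Three lids are on. Now I draw the olive tub 40 mm away from the scale.

>>> drive_tool(twist=[[0.077,0,0],[0,0,0],[0,0,0],[0,0,0],[0,0,0],[0,0,0],[0,0,0],[0,0,0],[0,0,0]], linear=[[0,0,0],[0.3,12.5,48.9],[0.3,12.5,48.9],[0.3,12.5,48.9],[0.3,12.5,48.9],[0.3,12.5,48.9],[0.3,12.5,48.9],[0,0,0],[0,0,0]], gripper=[1,1,1,1,1,1,1,1,1], force=30)

```text
clock: 26.72
tool_pos: [0.6527, 0.0945, 0.194]
orientation: [-0.42, 0.569, 0.419, 0.569]
force: [-0.1, -0.5, -0.3]
gripper_width: 0.0854
```

>>> drive_tool(twist=[[0,0,0],[0,0,0],[0,0,0],[0,0,0],[0,0,0],[0,0,0],[0,0,0],[0,0,0],[0,0,0]], linear=[[45,0,0],[45,0,0],[45,0,0],[42,0,0],[0,0,0],[0,0,0],[0,0,0],[0,0,0],[0,0,0]], gripper=[1,1,1,1,1,0.5,0.5,0.5,0.5])

```text
clock: 27.85
tool_pos: [0.6551, 0.0941, 0.0196]
orientation: [-0.42, 0.568, 0.418, 0.571]
force: [0.4, -3.5, 7.5]
gripper_width: 0.0637
```

>>> drive_tool(twist=[[0,0,0],[0,0,0],[0,0,0],[0,0,0],[0,0,0],[0,0,0],[0,0,0],[0,0,0],[0,0,0],[0,0,0],[0,0,0],[0,0,0]], linear=[[-3,0,0],[0,-7,-3.8],[0,-7,-3.8],[0,-7,-3.8],[0,-7,-3.8],[0,-7,-3.8],[0,0,0],[0,0,0],[0,0,0],[-40,0,0],[-60,0,0],[-60,0,0]], gripper=[0.5,0.5,0.5,0.5,0.5,0.5,0.5,1,1,1,1,1])

```text
clock: 29.35
tool_pos: [0.6801, 0.0662, 0.181]
orientation: [-0.419, 0.57, 0.419, 0.569]
force: [1.1, 0.1, 0.1]
gripper_width: 0.0849
```

```bash
python3 - <<'E'
from h import *
plan([(620,60,200,72.7)])
snap("wrist","w12")
snap("scene","s12"); rects("s12",.049,(20,110,40),(40,255,170),150); crop("s12","s12c",230,140,370,270,5)
E
```

```text
t 29.35 q [-0.018  0.394  1.408 -0.     1.341 -1.287] p [0.6801 0.0662 0.181 ] yawz 72.72 xt [-0.001 -0.    -1.   ] F [1.1 0.1 0.1] w 0.0849
turn 0.000 lin [-19.   55.5 -23.8]
(20, 110, 40) c 819 -284  size 94 x 18  long axis yaw 50.8
(20, 110, 40) c 473 -628  size 90 x 43  long axis yaw -87.9
(20, 110, 40) c 661 69  size 65 x 49  long axis yaw -17.1
(20, 110, 40) c -942 29  size 430 x 183  long axis yaw -13.3
```

View pics/s12c.png

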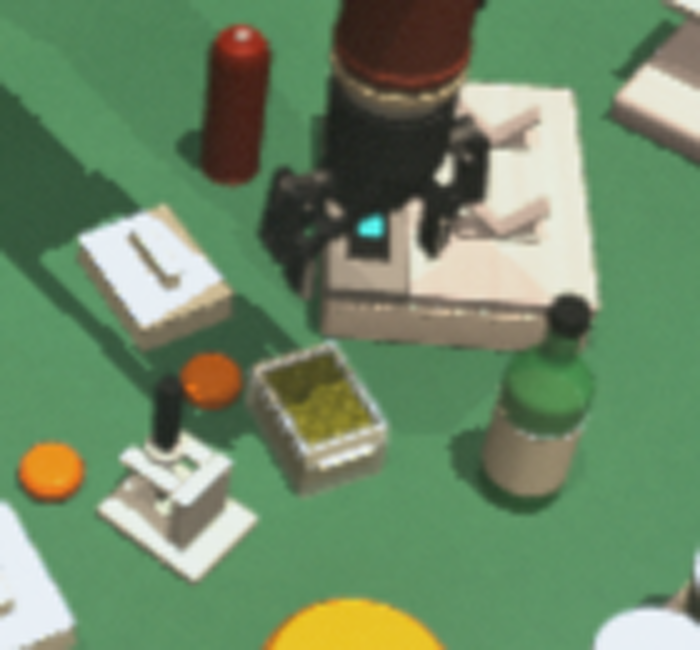

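The tub stands upright, well clear of the scale. Next I measure it from nearer, on the way to lid D.

>>> drive_tool(twist=[[-0.094,0,0],[0,0,0],[0,0,0],[0,0,0],[0,0,0],[0,0,0]], linear=[[0,0,0],[-3,40.2,-6.2],[-3,40.2,-6.2],[-3,40.2,-6.2],[0,0,0],[0,0,0]], gripper=[1,1,1,1,1,1], force=60)

```text
clock: 30.2
tool_pos: [0.5596, 0.0728, 0.1893]
orientation: [-0.446, 0.549, 0.445, 0.55]
force: [-0.4, -0.6, 0.4]
gripper_width: 0.0851
```

```bash
python3 - <<'E'
from h import *
log(); snap("wrist","w13"); tubs("w13")
E
```

```text
t 30.20 q [-0.01   0.108  1.734 -0.     1.298 -1.373] p [0.5596 0.0728 0.1893] yawz 78.10 xt [ 0.002 -0.    -1.   ] F [-0.4 -0.6  0.4] w 0.0851
yel
(22, 90, 140) c 658 72  size 70 x 54  long axis yaw -17.6
red
dark
(0, 20, 20) c 706 46  size 524 x 135  long axis yaw 78.1
(0, 20, 20) c 559 228  size 115 x 36  long axis yaw -44.6
(0, 20, 20) c 525 205  size 189 x 19  long axis yaw -44.5
olive
(22, 130, 60) c 659 72  size 70 x 56  long axis yaw -17.1
```

>>> drive_tool(twist=[[0,0,0],[0,0,0],[0,0,0],[0,0,0]], linear=[[-2,40.2,-6.2],[-2,40.2,-6.2],[0,0,0],[0,0,0]], gripper=[0.45,0.45,0.45,0.45])

```text
clock: 30.75
tool_pos: [0.4791, 0.0771, 0.1933]
orientation: [-0.446, 0.549, 0.445, 0.55]
force: [1.3, -0.5, 0.5]
gripper_width: 0.0383
```

```bash
python3 - <<'E'
from h import *
snap("wrist","w14"); lids("w14")
plan([(477,77,31,78.1),(477,77,181,78.1),(661,70,181,72.7),(661,70,110,72.7)])
E
```

```text
lids
(0, 0, 190) c 645 266  size 187 x 88  long axis yaw 0.0
(0, 0, 190) c 483 76  size 92 x 77  long axis yaw -11.9
t 30.80 q [-0.003 -0.089  1.924 -0.     1.304 -1.366] p [0.4792 0.077  0.1933] yawz 78.08 xt [ 0.002 -0.    -1.   ] F [ 0.1 -0.2 -0.8] w 0.0386
turn -0.000 lin [162.3   2.1  -0.5]
turn -0.000 lin [-150.    0.    0.]
turn 0.094 lin [   0.  -177.8   48. ]
turn -0.000 lin [71.  0.  0.]
```

>>> drive_tool(twist=[[0,0,0],[0,0,0],[0,0,0],[0,0,0],[0,0,0],[0,0,0],[0,0,0],[0,0,0],[0,0,0],[0,0,0],[0,0,0],[0,0,0],[0,0,0],[0.094,0,0],[0,0,0],[0,0,0],[0,0,0],[0,0,0]], linear=[[45,1,0],[45,1,0],[45,0,0],[27.3,0,0],[0,0,0],[0,0,0],[0,0,0],[0,0,0],[0,0,0],[-15,0,0],[-45,0,0],[-45,0,0],[-45,0,0],[0,0,0],[0,-44,12.5],[0,-44,12.5],[0,-44,12.5],[0,-44,12.5]], gripper=[0.45,0.45,0.45,0.45,0.45,0,0,0,0,0,0,0,0,0,0,0,0,0])

```text
clock: 33.05
tool_pos: [0.6598, 0.0731, 0.1816]
orientation: [-0.419, 0.569, 0.419, 0.57]
force: [0.8, 0.2, -0.0]
gripper_width: 0.0128
```

>>> drive_tool(twist=[[0,0,0],[0,0,0],[0,0,0],[0,0,0]], linear=[[35,0,0],[36,0,0],[0,0,0],[0,0,0]], gripper=[0,0,0,0])

```text
clock: 33.55
tool_pos: [0.6592, 0.0731, 0.1115]
orientation: [-0.42, 0.569, 0.419, 0.57]
force: [0.5, 0.5, 0.4]
gripper_width: 0.0123
```

```bash
python3 - <<'E'
from h import *
plan([(660,72.5,68,72.7)])
E
```

```text
t 33.55 q [-0.008  0.411  1.522  0.     1.207 -1.277] p [0.6592 0.0731 0.1115] yawz 72.71 xt [ 0.002 -0.    -1.   ] F [0.5 0.5 0.4] w 0.0123
turn 0.000 lin [43.5 -0.9 -0.3]
```

>>> drive_tool(twist=[[0,0,0],[0,0,0],[0,0,0],[0,0,0],[0,0,0],[0,0,0],[0,0,0],[0,0,0],[0,0,0],[0,0,0],[0,0,0]], linear=[[15,-0.4,0],[15,-0.4,0],[13.5,0,0],[3,0,0],[2,0,0],[2,0,0],[2,0,0],[2,0,0],[1.5,0,0],[0,0,0],[0,0,0]], gripper=[0,0,0,0,0,0,0,0,0,0,0])

```text
clock: 34.92
tool_pos: [0.6588, 0.0729, 0.0567]
orientation: [-0.419, 0.57, 0.419, 0.569]
force: [-12.2, -0.3, 20.3]
gripper_width: 0.0124
```

>>> drive_tool(twist=[[0,0,0],[0,0,0],[0,0,0],[0,0,0],[0,0,0],[0,0,0],[0,0,0],[0,0,0],[0,0,0],[0,0,0]], linear=[[-1,0,0],[-1,0,0],[0,0,0],[0,0,0],[0,0,0],[-20,0,0],[-40,0,0],[-40,0,0],[-40,0,0],[0,0,0]], gripper=[0,0,0.45,0.45,0.45,0.45,0.45,0.45,1,1])

```text
clock: 36.17
tool_pos: [0.6623, 0.0728, 0.2024]
orientation: [-0.421, 0.567, 0.417, 0.572]
force: [0.6, 0.6, -0.1]
gripper_width: 0.073
```

```bash
python3 - <<'E'
from h import *
from scipy.optimize import least_squares
log(); snap("wrist","w15"); rects("w15",.054,(0,0,150),(180,80,255),2500)
D=[json.loads(l) for l in open('log.txt')]
# anthropomorphic fit in the arm plane: q1 yaw, lateral offset, q2/q3 pitch
def pl(q,p):
    c,s=np.cos(q[0]),np.sin(q[0]); return c*p[0]+s*p[1], -s*p[0]+c*p[1], p[2]
def f(v):
    x0,h,a,b,e,L,o3=v; r=[]
    for q,p,_ in D:
        rr,l,z=pl(q,p); t2=q[1]; t3=q[1]+q[2]+o3
        r+= [x0+a*np.sin(t2)+b*np.sin(t3)-rr, h+a*np.cos(t2)+b*np.cos(t3)-L-z]
    return r
for q,p,_ in D[::4]: print(np.round(q,3),np.round(pl(q,p),3))
r=least_squares(lambda v:f([v[0],v[1],v[2],v[3],0,0,v[4]]),[0,.3,.45,.45,0]); print(r.x.round(4),np.abs(r.fun).max())
E
```

```text
t 36.17 q [-0.009  0.329  1.449  0.     1.353 -1.278] p [0.6623 0.0728 0.2024] yawz 72.71 xt [ 0.01 -0.   -1.  ] F [ 0.6  0.6 -0.1] w 0.0730
(0, 0, 150) c 647 -45  size 85 x 78  long axis yaw -80.9
(0, 0, 150) c 660 73  size 106 x 79  long axis yaw -17.3
(0, 0, 150) c 626 255  size 203 x 115  long axis yaw 45.6
[-0.378 -0.218  1.555 -0.     1.805 -1.949] [0.456 0.079 0.455]
[-0.847 -0.118  1.972 -0.     1.287 -2.444] [0.463 0.079 0.183]
[-0.602  0.414  1.518  0.     1.208 -2.211] [0.66  0.079 0.112]
[-0.432  0.429  1.499  0.     1.212 -1.778] [0.667 0.079 0.111]
[-0.003 -0.089  1.924 -0.     1.304 -1.366] [0.479 0.079 0.193]
[ 4.000e-04 -2.350e-02  4.124e-01  5.503e-01  9.530e-02] 0.0026829449868295274
```

All four lids are seated: plates level at 54 mm, 106×79 mm, and yaws matching the tubs. For the salami I'll grasp it from the side with the tool nearly horizontal, then pitch the tool down over the cradle. I'm moving to a pre-grasp pose and tilting in stages to see how the joints behave.

>>> drive_tool(twist=[[0.184,0,0],[0.184,0,0],[0.184,0,0],[0.184,0,0],[0.184,0,0],[0,0,0],[0,0,0],[0,0,0],[0,0,0],[0,0,0],[0,0,0],[0,0,0]], linear=[[0,0,0],[0,0,0],[0,0,0],[0,0,0],[0,0,0],[-12,22.4,-37],[-12,22.4,-37],[-12,22.4,-37],[-12,22.4,-37],[-12,22.4,-37],[0,0,0],[0,0,0]], gripper=[1,1,1,1,1,1,1,1,1,1,1,1])

```text
clock: 37.72
tool_pos: [0.4471, 0.1147, 0.255]
orientation: [-0.123, 0.696, 0.123, 0.696]
force: [0.3, 0.2, 0.3]
gripper_width: 0.0854
```

```bash
python3 - <<'E'
from h import *
log(); snap("wrist","w16")
E
```

```text
t 37.73 q [ 0.08  -0.197  1.904 -0.     1.436 -0.269] p [0.4471 0.1147 0.255 ] yawz 20.01 xt [-0. -0. -1.] F [0.3 0.2 0.3] w 0.0854
```

>>> drive_tool(twist=[[0,0,0.17],[0,0,0.17],[0,0,0.17],[0,0,0],[0,0,0]], linear=[[0,0,0],[0,0,0],[0,0,0],[0,0,0],[0,0,0]], gripper=[1,1,1,1,1])

```text
clock: 38.4
tool_pos: [0.4474, 0.1144, 0.2548]
orientation: [0.057, 0.705, 0.293, 0.643]
force: [0.5, -0.2, -0.1]
gripper_width: 0.0854
```

```bash
python3 - <<'E'
from h import *
log(); a=snap("wrist","w17"); cv2.imwrite('pics/w17b.png',cv2.resize(a[:,:,::-1],(800,600),interpolation=cv2.INTER_CUBIC))
E
```

```text
t 38.40 q [-0.232 -0.056  1.856  0.419  1.633 -0.616] p [0.4474 0.1144 0.2548] yawz 19.94 xt [-0.167  0.457 -0.873] F [ 0.5 -0.2 -0.1] w 0.0854
```

View pics/w17b.png

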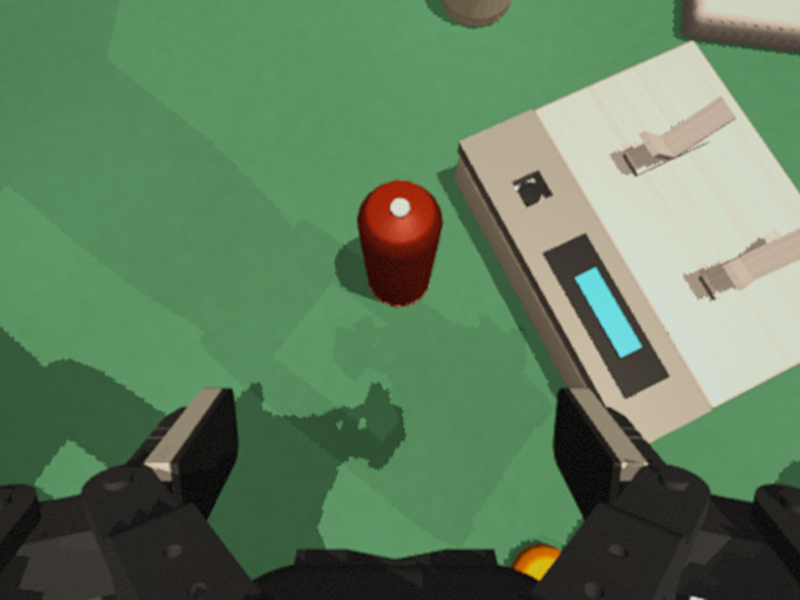

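The salami stands free: apex (400,207), near foot (400,303). The scale's front-left top corner is at (461,146), the key at (531,187), and the saddles run from (615,160) to (732,108) and from (690,285) onwards.

```bash
cat > kin.py <<'E'
from h import *
from scipy.optimize import least_squares
D=[json.loads(l) for l in open('log.txt')]
def fk(v,q):
    H,a,b,L,o3,lat,o4=v
    Rz=lambda t:R.from_euler('z',t); Ry=lambda t:R.from_euler('y',t)
    r=Rz(q[0]); p=np.array([0,0,H])+r.apply([0,lat,0])
    r2=r*Ry(q[1]); p=p+r2.apply([0,0,a])
    r3=r2*Ry(q[2]); p=p+r3.apply([b*np.sin(o3),0,b*np.cos(o3)])
    r5=r3*Rz(q[3])*Ry(q[4]); p=p+r5.apply([0,0,L])
    r6=r5*Rz(q[5])  # tool z-forward frame; map: tool x = z, tool z = x
    M=r6.as_matrix(); T=np.column_stack([M[:,2],-M[:,1],M[:,0]])
    return p,T
def res(v): 
    o=[]
    for q,p,Q in D:
        P,T=fk(v,q); o+=list(P-p)+list(.2*(T-R.from_quat(Q).as_matrix()).ravel())
    return o
f=least_squares(res,[.3,.41,.55,.3,.09,.079,0]); v=f.x
LO=np.array([-2.98,-.91,.09,-1.24,.2,-2.68]);HI=np.array([2.98,2.08,2.57,4.39,2.65,2.68])
def ik(p,T,q0):
    g=least_squares(lambda q:np.r_[fk(v,q)[0]-p,.3*(fk(v,q)[1]-T).ravel()],np.clip(q0,LO+.01,HI-.01),bounds=(LO,HI))
    P,_=fk(v,g.x); return g.x,np.sqrt(2*g.cost)
def tool(phi,th):
    "heading phi of tool y when down, tilted th about tool z (deg)"
    p,t=np.radians(phi),np.radians(th); h=np.array([np.cos(p),np.sin(p),0]);d=np.array([0,0,-1.])
    x=d*np.cos(t)+h*np.sin(t); y=h*np.cos(t)-d*np.sin(t); return np.column_stack([x,y,np.cross(x,y)])
E
python3 - <<'E'
from kin import *
print(v.round(4),np.abs(f.fun).max())
q=np.array(D[-1][0])
k=512/800; g=lambda n,u,w,z:(px2w(n,u*k,w*k,z)*1000).round(1)[:2]
n="w17"
near=g(n,400,303,0); l=g(n,372,288,0); r_=g(n,428,288,0); print("foot near",near,"l",l,"r",r_,"apex .14",g(n,400,204,.14))
o=cal(n)[1]*1000; d=near-o[:2]; d/=np.linalg.norm(d); print("base centre",near+25*d)
for nm,u,w,z in [("corner FL",461,146,.06),("corner BL",692,42,.06),("FR",650,441,.06),("key",531,187,.053),("s1 near tip",613,160,.093),("s1 far tip",731,104,.093),("s1 vertex",655,152,.062),("s2 near",690,283,.093),("window",607,314,.06)]: print(nm,g(n,u,w,z))
for th in (60,70,80,90):
  for phi in (95,110,120):
    T=tool(phi,th); S=np.array([.414,.212,.085]); P=S+.019*T[:,0]
    q1,e=ik(P-.1*T[:,0],T,q); q2,e2=ik(P,T,q1)
    print(th,phi,q2.round(2),"%.4f %.4f"%(e,e2),"wrist",(P-v[3]*T[:,0]).round(3))
E
python3 -c "
from h import *
crop('w17','w17c',280,10,512,190,3)"
```

```text
[0.3111 0.4116 0.5502 0.3339 0.0953 0.0786 0.    ] 0.39999980080729114
foot near [421.8 195. ] l [396.7 198.9] r [438.5 214. ] apex .14 [412.5 217.7]
base centre [414.10689677 218.78689056]
corner FL [427.9 306.7]
corner BL [565.2 448.1]
FR [605.9 152. ]
key [485.3 296.9]
s1 near tip [526.1 312.3]
s1 far tip [589.6 378.5]
s1 vertex [560.1 348.2]
s2 near [591.8 248.2]
window [558.9 222.6]
60 95 [ 0.4  -0.73  2.57  0.55  0.85 -2.68] 0.3493 0.3219 wrist [ 0.438 -0.06   0.242]
60 110 [-0.24  0.44  1.97  0.8   1.52  2.16] 0.0000 0.0000 wrist [ 0.507 -0.044  0.242]
60 120 [-0.19  0.51  1.86  0.72  1.61  2.13] 0.0000 0.0000 wrist [ 0.55  -0.024  0.242]
70 95 [ 0.35 -0.8   2.57  0.68  0.91 -2.68] 0.3886 0.3576 wrist [ 0.44  -0.083  0.193]
70 110 [-0.28  0.57  1.92  0.87  1.64  2.09] 0.0000 0.0000 wrist [ 0.515 -0.066  0.193]
70 120 [-0.22  0.63  1.8   0.78  1.72  2.08] 0.0000 0.0000 wrist [ 0.562 -0.044  0.193]
80 95 [ 0.25 -0.86  2.57  0.81  1.   -2.68] 0.4272 0.3926 wrist [ 0.441 -0.097  0.14 ]
80 110 [-0.3   0.7   1.87  0.92  1.75  2.03] 0.0000 0.0000 wrist [ 0.52  -0.079  0.14 ]
80 120 [-0.24  0.76  1.75  0.83  1.84  2.03] 0.0000 0.0000 wrist [ 0.569 -0.057  0.14 ]
90 95 [ 0.11 -0.91  2.57  0.98  1.14 -2.68] 0.4629 0.4256 wrist [ 0.441 -0.102  0.085]
90 110 [-0.31  0.83  1.81  0.98  1.87  1.98] 0.0000 0.0000 wrist [ 0.522 -0.084  0.085]
90 120 [-0.24  0.88  1.69  0.89  1.96  2.01] 0.0000 0.0000 wrist [ 0.571 -0.061  0.085]
```

View pics/w17c.png

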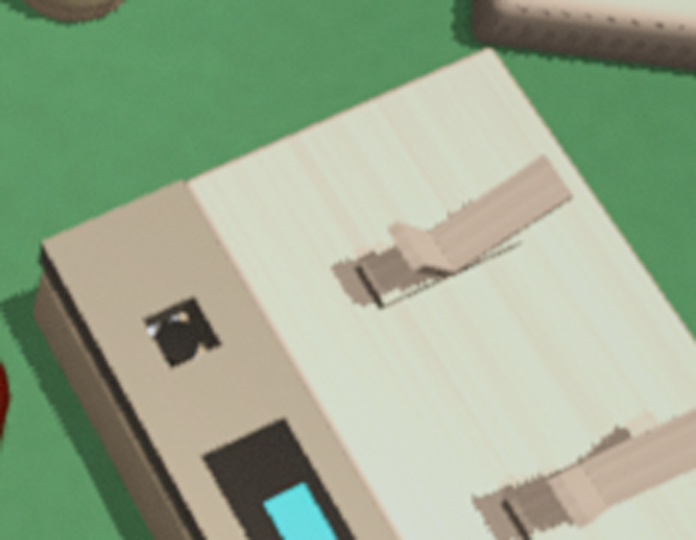

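```bash
python3 - <<'E'
from h import *
g=lambda u,w,z:(px2w("w17",u,w,z)*1000)[:2]
a=g(420,92.7,.093);b=g(466,68.7,.093);c=g(472.3,176.7,.093)
print(a,b,c,"tip-tip",np.linalg.norm(b-a),np.degrees(np.arctan2(*(b-a)[::-1])),"s1-s2",np.linalg.norm(c-a),np.degrees(np.arctan2(*(a-c)[::-1])))
t=np.radians(45.4);X=np.array([np.cos(t),np.sin(t)]);Y=np.array([-X[1],X[0]])
print("cradle from tips",(a+b)/2-50*Y,"from near tips",(a+c)/2+32*X)
FL=np.array([427.9,306.7]);BL=np.array([565.2,448.1]);FR=np.array([588.5,135.8]);BR=np.array([732.6,285.9])
O=(FL+BL+FR+BR)/4; print("origin",O, "key in scale",[((np.array([485.8,297.5])-O)@X).round(1),((np.array([485.8,297.5])-O)@Y).round(1)],"cradle in scale",((((a+b)/2-50*Y)-O)@X).round(1),((((a+b)/2-50*Y)-O)@Y).round(1))
E
```

```text
[549.90809758 332.39150975] [588.32848559 375.40608763] [618.59437507 262.60303726] tip-tip 57.67477894014041 48.22894423007749 s1-s2 97.91953639183271 134.54396171444992
cradle from tips [604.71959388 318.79114604] from near tips [606.72013402 320.28210698]
origin [578.55  294.125] key in scale [np.float64(-62.7), np.float64(68.4)] cradle in scale 35.9 -1.3
```

Cradle centre ≈ (606,320), from two independent saddle readings. Salami axis ≈ (413.5,217.5). Next I complete the tilt and descend to the pre-grasp pose.

>>> drive_tool(twist=[[0,0,0.178],[0,0,0.178],[0,0,0.178],[0,0,0.178],[0,0,0],[0,0,0],[0,0,0],[0,0,0],[0,0,0]], linear=[[0,0,0],[0,0,0],[0,0,0],[0,0,0],[24.3,-40.8,1.2],[24.3,-40.8,1.2],[24.3,-40.8,1.2],[0,0,0],[0,0,0]], gripper=[1,1,1,1,1,1,1,1,1], force=40)

```text
clock: 39.58
tool_pos: [0.4421, 0.1414, 0.1171]
orientation: [0.298, 0.641, 0.501, 0.5]
force: [1.4, -0.2, -0.2]
gripper_width: 0.0853
```

```bash
python3 - <<'E'
from h import *
s=log(); Rt=R.from_quat(s["orientation"]).as_matrix(); print("to P in tool",Rt.T@(np.array([406,238,77])-s["tool_pos"]*1000))
a=snap("wrist","w18"); cv2.imwrite('pics/w18b.png',a[:,:,::-1])
E
```

```text
t 39.58 q [-0.41   0.562  1.805  0.77   1.78  -1.027] p [0.4421 0.1414 0.1171] yawz 20.10 xt [-0.322  0.882 -0.343] F [ 1.4 -0.2 -0.2] w 0.0853
to P in tool [110.63828676  -2.25743967  -0.71766477]
```

View pics/w18b.png

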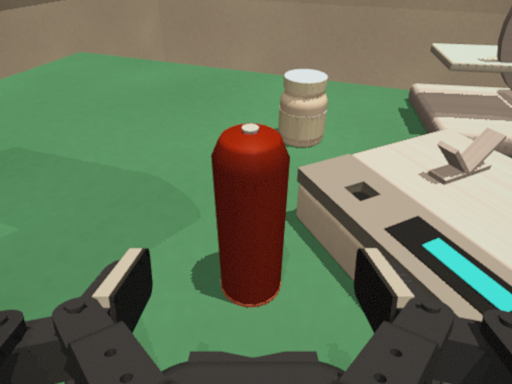

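The salami is centred between the fingers: its axis is at column 251, against a picture centre of 253. I advance, grip and lift.

>>> drive_tool(twist=[[0,0,0],[0,0,0],[0,0,0],[0,0,0],[0,0,0],[0,0,0],[0,0,0],[0,0,0],[0,0,0],[0,0,0],[0,0,0],[0,0,0],[0,0,0],[0,0,0],[0,0,0]], linear=[[27.6,-0.6,0],[27.6,-0.6,0],[27.6,-0.6,0],[27.6,-0.4,0],[0,0,0],[0,0,0],[0,0,0],[0,0,0],[0,0,0],[-7,19,0],[-14,38,0],[-14,38,0],[-14,38,0],[-14,38,0],[0,0,0]], gripper=[1,1,1,1,1,0.3,0.3,0.3,0.3,0.3,0.3,0.3,0.3,0.3,0.3])

```text
clock: 41.5
tool_pos: [0.4077, 0.2367, 0.2596]
orientation: [0.297, 0.64, 0.5, 0.502]
force: [0.3, 0.5, -3.3]
gripper_width: 0.0486
```

```bash
python3 - <<'E'
from h import *
log(); snap("side","d19"); a=snap("wrist","w19"); 
i=cv2.imread('pics/d19.png')[60:260,150:400]; j=a[:,:,::-1][:,100:420]
cv2.imwrite('pics/c19.png',np.hstack([cv2.resize(i,(480,384)),j]))
E
```

```text
t 41.50 q [-0.265  0.193  1.949  0.923  1.841 -0.78 ] p [0.4077 0.2367 0.2596] yawz 19.96 xt [-0.319  0.883 -0.346] F [ 0.3  0.5 -3.3] w 0.0486
```

View pics/c19.png

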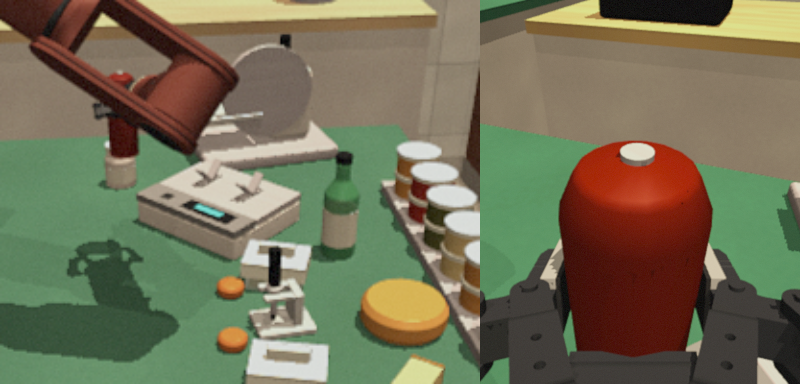

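The salami is held firmly and upright, and the mustard is undisturbed. I'm pitching it to horizontal and yawing it to the scale's y.

>>> drive_tool(twist=[[0,0,-0.157],[0,0,-0.157],[0,0,-0.157],[0,0,-0.157],[0,0,-0.157],[0,0,-0.157],[0,0,-0.157],[0,0,-0.157],[0,0,-0.157],[0,0,-0.157],[-0.137,-0.05,0],[-0.137,-0.05,0],[-0.137,-0.05,0],[0,0,0],[0,0,0]], linear=[[0,0,0],[0,0,0],[0,0,0],[0,0,0],[0,0,0],[0,0,0],[0,0,0],[0,0,0],[0,0,0],[0,0,0],[0,0,0],[0,0,0],[0,0,0],[0,0,0],[0,0,0]], gripper=[0.3,0.3,0.3,0.3,0.3,0.3,0.3,0.3,0.3,0.3,0.3,0.3,0.3,0.3,0.3])

```text
clock: 43.48
tool_pos: [0.4059, 0.2368, 0.2565]
orientation: [-0.379, 0.597, 0.153, 0.69]
force: [1.1, -0.1, -2.7]
gripper_width: 0.049
```

```bash
cat >> h.py <<'E'
def totool(p):
    s=st(); return (R.from_quat(s["orientation"]).as_matrix().T@(np.array(p)-s["tool_pos"]*1000)).round(1)
E
python3 - <<'E'
from h import *
s=log(); Rt=R.from_quat(s["orientation"]).as_matrix(); m=Rt@np.array([-18.4,-14.4,0])
print(Rt.round(3).tolist()); t=np.array([606,320,100])-m; print("TCP target",t,"hover lin",totool(t+[0,0,100]),"to target",totool(t))
E
```

```text
t 43.48 q [ 0.599 -0.202  1.942 -0.35   1.351 -0.117] p [0.4059 0.2368 0.2565] yawz 44.90 xt [ 0.239 -0.242 -0.94 ] F [ 1.1 -0.1 -2.7] w 0.0490
[[0.239, -0.664, 0.708], [-0.242, 0.666, 0.706], [-0.94, -0.34, -0.002]]
TCP target [600.83896971 325.12838245  77.79676916] hover lin [ 99.3 -43.9 200.5] to target [193.3  -9.8 200.7]
```

>>> drive_tool(twist=[[0,0,0],[0,0,0],[0,0,0],[0,0,0],[0,0,0],[0,0,0],[0,0,0]], linear=[[19.9,-8.8,40.1],[19.9,-8.8,40.1],[19.9,-8.8,40.1],[19.9,-8.8,40.1],[19.9,-8.8,40.1],[0,0,0],[0,0,0]], gripper=[0.3,0.3,0.3,0.3,0.3,0.3,0.3])

```text
clock: 44.35
tool_pos: [0.6009, 0.3256, 0.1781]
orientation: [-0.38, 0.597, 0.153, 0.69]
force: [-0.9, -0.1, -2.1]
gripper_width: 0.049
```

>>> drive_tool(twist=[[0,0,0],[0,0,0],[0,0,0],[0,0,0]], linear=[[25,9,0],[25,9,0],[25,9,0],[0,0,0]], gripper=[0.3,0.3,0.3,0.3])

```text
clock: 44.85
tool_pos: [0.5994, 0.3249, 0.0982]
orientation: [-0.38, 0.598, 0.154, 0.689]
force: [0.4, 0.3, -2.3]
gripper_width: 0.0489
```

```bash
python3 - <<'E'
from h import *
log(); print(totool([600.8,325.1,77.8]))
snap("side","d20"); snap("scene","s20"); snap("wrist","w20")
a=cv2.imread('pics/s20.png')[130:230,250:390];b=cv2.imread('pics/wrist.png') if 0 else cv2.imread('pics/w20.png')
cv2.imwrite('pics/c20.png',np.hstack([cv2.resize(a,(420,384),interpolation=cv2.INTER_CUBIC),b[:,80:460]]))
E
```

```text
t 44.85 q [ 0.543  0.441  1.549 -0.381  1.098 -0.077] p [0.5994 0.3249 0.0982] yawz 45.03 xt [ 0.239 -0.242 -0.94 ] F [ 0.4  0.3 -2.3] w 0.0489
[19.5  6.1  1.2]
```

View pics/c20.png

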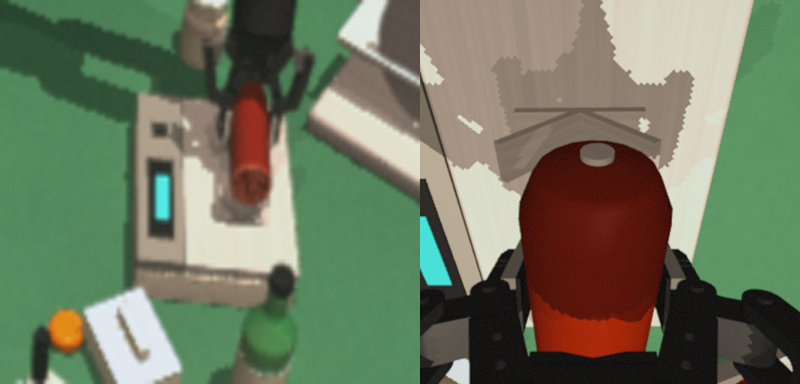

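```bash
python3 - <<'E'
from h import *
g=lambda u,w,z:(px2w("w20",u,w,z)*1000)[:2]
a=g(156,142,.093);b=g(321,143,.093);print(a,b,np.linalg.norm(b-a),(a+b)/2,np.degrees(np.arctan2(*(b-a)[::-1])))
t=np.radians(45);X=np.array([np.cos(t),np.sin(t)]);Y=np.array([-X[1],X[0]])
print("outer edge mid -59Y",(a+b)/2-59*Y,"inner -41Y",(a+b)/2-41*Y)
print("vertex line z.06",g(237,110,.062))
print("salami apex",g(257,152,.118), "current mid est",np.array(st()["tool_pos"])*1000+R.from_quat(st()["orientation"]).as_matrix()@[-18.4,-14.4,0])
E
```

```text
[537.87077336 337.5520517 ] [583.22513446 382.25140398] 63.67927580006977 [560.54795391 359.90172784] 44.58326450283507
outer edge mid -59Y [602.267254   318.18242775] inner -41Y [589.53933194 330.91034981]
vertex line z.06 [559.26278382 358.77448242]
salami apex [558.14895521 371.79052039] current mid est [607.41822536 321.27694374 124.55266028]
```

The saddle tips (63.7 mm apart, as they should be) put the cradle about 5 mm nearer in scale x than I had it. I correct that and lower.

>>> drive_tool(twist=[[0,0,0],[0,0,0],[0,0,0],[0,0,0],[0,0,0],[0,0,0],[0,0,0]], linear=[[0,0,-5.2],[7.5,2.7,0],[7.5,2.7,0],[4.7,1.7,0],[1.9,0.7,0],[0,0,0],[0,0,0]], gripper=[0.3,0.3,0.3,0.3,0.3,0.3,0.3])

```text
clock: 45.88
tool_pos: [0.598, 0.322, 0.0793]
orientation: [-0.381, 0.596, 0.153, 0.69]
force: [-8.9, -3.7, 14.1]
gripper_width: 0.0493
```

```bash
python3 - <<'E'
from h import *
s=log(); print("mid",s["tool_pos"]*1000+R.from_quat(s["orientation"]).as_matrix()@[-18.4,-14.4,0],s["wrist_torque"].round(2))
E
```

```text
t 45.88 q [ 0.542  0.457  1.569 -0.391  1.062 -0.063] p [0.598  0.322  0.0793] yawz 45.14 xt [ 0.243 -0.242 -0.939] F [-8.9 -3.7 14.1] w 0.0493
mid [603.08323357 316.90153684 101.50160402] [-1.    1.14  0.38]
```

>>> drive_tool(twist=[[0,0,0],[0,0,0],[0,0,0],[0,0,0],[0,0,0],[0,0,0],[0,0,0],[0,0,0],[0,0,0],[0,0,0],[0,0,0]], linear=[[-0.5,0,-1.5],[0,0,0],[0,0,0],[0,0,0],[0,0,0],[0,0,0],[-20,0,0],[-40,0,0],[-50,0,0],[-50,0,0],[0,0,0]], gripper=[0.3,0.62,0.7,0.8,1,1,1,1,1,1,1])

```text
clock: 47.25
tool_pos: [0.5596, 0.3629, 0.2359]
orientation: [-0.379, 0.592, 0.155, 0.695]
force: [-0.3, 0.7, -0.3]
gripper_width: 0.0852
```

```bash
python3 - <<'E'
from h import *
log(); snap("scene","s21"); snap("wrist","w21")
a=cv2.imread('pics/s21.png')[130:230,250:390];b=cv2.imread('pics/w21.png')
cv2.imwrite('pics/c21.png',np.hstack([cv2.resize(a,(400,384),interpolation=cv2.INTER_CUBIC),b[:,56:456]]))
E
```

```text
t 47.25 q [ 0.626  0.286  1.478 -0.355  1.322 -0.082] p [0.5596 0.3629 0.2359] yawz 45.19 xt [ 0.252 -0.233 -0.939] F [-0.3  0.7 -0.3] w 0.0852
```

View pics/c21.png

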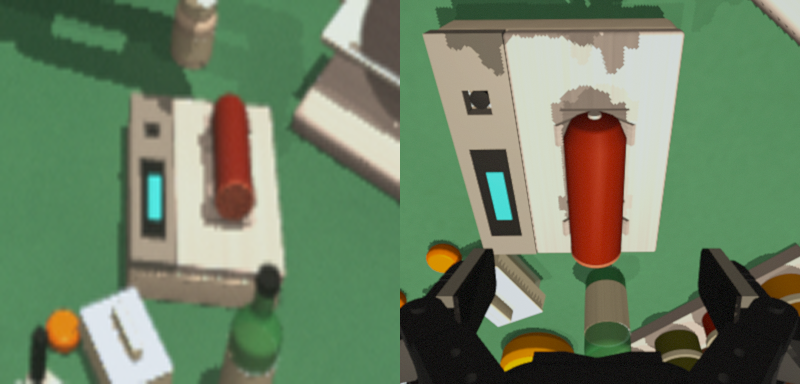

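The salami lies in both saddles, level and along the scale's y. Now I check its position numerically and locate the key and stylus again.

```bash
python3 - <<'E'
from h import *
g=lambda u,w,z:(px2w("w21",u,w,z)*1000)[:2]
t=np.radians(45);X=np.array([np.cos(t),np.sin(t)]);Y=np.array([-X[1],X[0]])
for n,u,w,z in [("apex",250,115,.1),("cut",250,264,.085),("cornL",83,32,.06),("cornR",339,32,.06),("nearL",139,249,.06),("nearR",312,252,.06),("key",136,100,.053)]:
    p=g(u,w,z); print(n,p.round(1),"X %.1f Y %.1f"%(p@X,p@Y))
# hi-res blobs
for n in("w21","w17","w2","w1"):
    hsv=cv2.cvtColor(cv2.imread(f'pics/{n}.png'),cv2.COLOR_BGR2HSV); m=cv2.inRange(hsv,(0,0,0),(180,255,75))
    cnt,lab,stt,ctr=cv2.connectedComponentsWithStats(m)
    k=w=None
    for i in range(1,cnt):
        c=g2=px2w(n,*ctr[i],.058)*1000
        if abs(c[0]-485)<25 and abs(c[1]-297)<25 and stt[i,4]>40: print(n,"key recess",c[:2].round(1),stt[i])
E
```

```text
apex [551.3 367.8] X 649.9 Y -129.7
cut [679.  239.4] X 649.4 Y -310.8
cornL [427.  313.6] X 523.7 Y -80.2
cornR [564.1 450.9] X 717.8 Y -80.0
nearL [589.5 147.5] X 521.1 Y -312.6
nearR [735.9 285.2] X 722.0 Y -318.7
key [485.9 293. ] X 550.7 Y -136.4
w21 key recess [484.9 292.4] [119  91  28  23 489]
w17 key recess [486.  293.5] [329 110  24  22 252]
w2 key recess [486.1 294.2] [469 178  28  26 352]
w1 key recess [485.6 294.2] [489 152  17  16 137]
```

Salami middle ≈ cradle centre in the scale's y, −199.7 against −198 mm. Key at (486,294). Next I look at the stylus from above.

>>> drive_tool(twist=[[0,0,0.1745],[0,0,0.1745],[-0.157,0,0],[-0.157,0,0],[-0.157,0,0],[-0.157,0,0],[-0.157,0,0],[0,0,0],[0,0,0],[0,0,0],[0,0,0],[0,0,0],[0,0,0],[0,0,0],[0,0,0],[0,0,0],[0,0,0],[0,0,0]], linear=[[0,0,0],[0,0,0],[0,0,0],[0,0,0],[0,0,0],[0,0,0],[0,0,0],[-2.7,0,-46.4],[-2.7,0,-46.4],[-2.7,0,-46.4],[-2.7,0,-46.4],[-2.7,0,-46.4],[-2.7,0,-46.4],[-2.7,0,-46.4],[-2.7,0,-46.4],[-2.7,0,-46.4],[0,0,0],[0,0,0]], gripper=[1,1,1,1,1,1,1,1,1,1,1,1,1,1,1,1,1,1])

```text
clock: 49.6
tool_pos: [0.5575, -0.0577, 0.2503]
orientation: [-0.499, 0.5, 0.501, 0.5]
force: [0.0, -0.1, 0.1]
gripper_width: 0.0854
```

```bash
python3 - <<'E'
from h import *
log(); snap("wrist","w22"); u,v=w2px("w22",[.637,-.058,.07]).astype(int); print(u,v)
crop("w22","w22c",max(u-65,0),max(v-70,0),u+65,min(v+70,384),4); print(max(u-65,0),max(v-70,0))
E
```

```text
t 49.60 q [-0.245  0.056  1.672  0.002  1.416 -1.816] p [ 0.5575 -0.0577  0.2503] yawz 89.98 xt [-0.002  0.002 -1.   ] F [ 0.  -0.1  0.1] w 0.0854
251 244
186 174
```

View pics/w22c.png

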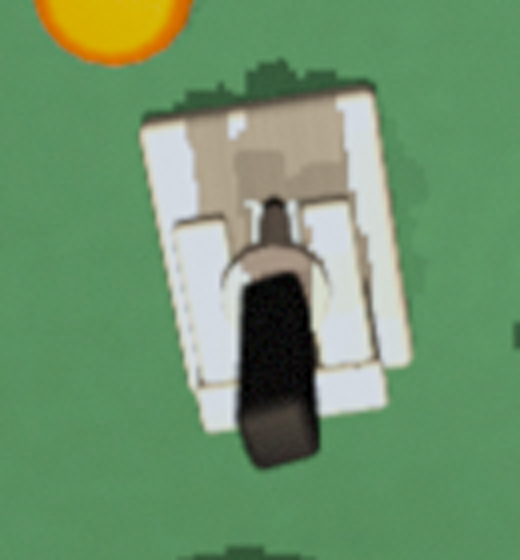

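The stylus hangs in its fork, open end toward −x (up in the crop), rest yaw about 9°. Its handle looks turned by 15 to 20°. I'll compute its position.

```bash
python3 - <<'E'
from h import *
g=lambda x,y,z:(px2w("w22",186+x/4,174+y/4,z)*1000)[:2]
print("top centre",g(279,431,.141),"collar",g(275,298,.075))
c=[g(*q,.141) for q in((240,408),(262,467),(318,450),(301,398))]
print("top edges",[(np.linalg.norm(c[i]-c[i-1]).round(1),np.degrees(np.arctan2(*(c[i]-c[i-1])[::-1])).round(0)) for i in range(4)],np.mean(c,0))
for n,a,b in [("Lin",(225,218),(243,345)),("Rin",(303,207),(322,366)),("Rout",(352,199),(378,358)),("Lout",(175,226),(199,384))]:
    A,B=g(*a,.068),g(*b,.068); d=B-A; print(n,A.round(1),B.round(1),"yaw",np.degrees(np.arctan2(d[1],d[0])).round(1))
# handle bottom edges where it meets collar, z=.075
print("handle base",g(250,285,.078),g(300,275,.078))
im=cv2.imread('pics/w22.png'); m=(im.max(2)<95).astype(np.uint8)[174:300,240:270]
# top face brighter than side: report columns of dark per row
for r in range(70,118,4): 
    xs=np.where(im[174+r,186:316].max(1)<75)[0]; print(174+r, xs.min()+186 if len(xs) else None, xs.max()+186 if len(xs) else None)
E
```

```text
top centre [637.20125638 -54.29729577] collar [638.8277087  -54.58677869]
top edges [(np.float64(12.7), np.float64(-80.0)), (np.float64(14.5), np.float64(18.0)), (np.float64(12.3), np.float64(109.0)), (np.float64(12.6), np.float64(-163.0))] [637.18709065 -54.03538315]
Lin [619.9 -67.2] [655.6 -62.9] yaw 7.0
Rin [617.  -47.5] [661.7 -42.2] yaw 6.7
Rout [614.8 -35.1] [659.4 -27.5] yaw 9.6
Lout [622.1 -80. ] [666.9 -74.5] yaw 6.9
handle base [633.82585737 -60.85785582] [631.1323115  -48.38850705]
244 249 260
248 247 262
252 247 262
256 246 263
260 246 264
264 246 264
268 246 263
272 246 264
276 246 264
280 246 265
284 247 265
288 249 261
```

```bash
python3 - <<'E'
from h import *
plan([(638,-54.5,190,107),(638,-54.5,92,107)])
E
```

```text
t 49.65 q [-0.244  0.056  1.672  0.002  1.416 -1.816] p [ 0.5577 -0.0571  0.2505] yawz 90.05 xt [-0.002  0.002 -1.   ] F [-0.7 -0.4  0.4] w 0.0855
turn -0.296 lin [ 60.5 -77.5 -21. ]
turn -0.000 lin [98.  0.  0.]
```

>>> drive_tool(twist=[[-0.148,0,0],[-0.148,0,0],[0,0,0],[0,0,0],[0,0,0],[0,0,0]], linear=[[0,0,0],[0,0,0],[30,-38.7,-10.5],[30.5,-38.8,-10.5],[0,0,0],[0,0,0]], gripper=[0.5,0.5,0.5,0.5,0.5,0.5], force=60)

```text
clock: 50.4
tool_pos: [0.6381, -0.054, 0.1908]
orientation: [-0.568, 0.42, 0.569, 0.42]
force: [0.1, -0.0, 0.4]
gripper_width: 0.0428
```

```bash
python3 - <<'E'
from h import *
plan([(638,-54.5,92,107)]); snap("wrist","w23")
im=cv2.imread('pics/w23.png'); 
u,v=w2px("w23",[.638,-.0545,.141]); print(u,v)
for z in(.141,.075): print(z,w2px("w23",[.638,-.0545,z]).round(0))
r=int(v); 
for rr in range(r-24,r+25,8):
    row=im[rr,int(u)-60:int(u)+60].max(1); print(rr,''.join('#' if x<70 else '+' if x<110 else '.' for x in row))
E
```

```text
t 50.40 q [-2.080e-01  2.870e-01  1.524e+00  1.000e-03  1.332e+00 -2.078e+00] p [ 0.6381 -0.054   0.1908] yawz 107.10 xt [-0.001  0.001 -1.   ] F [ 0.1 -0.   0.4] w 0.0428
turn 0.002 lin [98.8  0.3 -0.4]
250.55486812096515 215.10554483764608
0.141 [251. 215.]
0.075 [251. 186.]
191 ..................................................#####################+................................................
199 ...............................................+########################................................................
207 ..............................................+##########################...............................................
215 ................................................#########################...............................................
223 ................................................+#######################................................................
231 .....................................................................................................................+++
239 ++++++++#######................................................................................................+######++
```

>>> drive_tool(twist=[[0,0,0],[0,0,0],[0,0,0],[0,0,0],[0,0,0],[0,0,0],[0,0,0],[0,0,0],[0,0,0],[0,0,0]], linear=[[30,0.3,-0.4],[30,0,0],[25,0,0],[13.8,0,0],[0,0,0],[0,0,0],[0,0,0],[0,0,0],[0,0,0],[0,0,0]], gripper=[0.5,0.5,0.5,0.5,0.5,0,0,0,0,0])

```text
clock: 51.7
tool_pos: [0.6396, -0.0559, 0.0942]
orientation: [0.569, -0.42, -0.568, -0.421]
force: [-0.1, 0.4, 6.5]
gripper_width: 0.0153
```

```bash
python3 - <<'E'
from h import *
log()
E
```

```text
t 51.70 q [-2.100e-01  3.830e-01  1.594e+00  1.000e-03  1.162e+00 -2.078e+00] p [ 0.6396 -0.0559  0.0942] yawz 107.00 xt [ 0.003  0.    -1.   ] F [-0.1  0.4  6.5] w 0.0153
```

>>> drive_tool(twist=[[0,0,0],[0,0,0],[0,0,0],[0,0,0],[0,0,0],[0,0,0]], linear=[[-10,0,0],[-30,0,0],[-30,0,0],[-30,0,0],[-20,0,0],[0,0,0]], gripper=[0,0,0,0,0,0])

```text
clock: 52.45
tool_pos: [0.6395, -0.056, 0.2144]
orientation: [0.569, -0.42, -0.567, -0.421]
force: [0.3, 0.2, -0.4]
gripper_width: 0.0154
```

```bash
python3 - <<'E'
from h import *
plan([(486,294,215,107),(486,294,165,107)])
print("tip expected px",0) 
snap("wrist","w24"); p=st()["tool_pos"]
for dz in (.079,.085): print(w2px("w24",[p[0],p[1],p[2]-dz]).round(1))
im=cv2.imread('pics/w24.png')
for rr in range(150,230,5):
    row=im[rr,220:290].astype(int); print(rr,''.join('#' if x.max()<70 else 'g' if x[1]>x[2]+15 and x[1]>x[0]+8 else '.' for x in row))
E
```

```text
t 52.45 q [-2.110e-01  2.690e-01  1.501e+00  1.000e-03  1.368e+00 -2.078e+00] p [ 0.6395 -0.056   0.2144] yawz 107.00 xt [ 0.004  0.    -1.   ] F [ 0.3  0.2 -0.4] w 0.0154
turn 0.000 lin [ -0.6  44.4 379.6]
turn -0.000 lin [50.  0.  0.]
tip expected px 0
[252.3 198. ]
[252.4 195.4]
150 ......................................................................
155 .....................................................................g
160 ....................................................................gg
165 ...................................................................ggg
170 ..................................................................gggg
175 .................................................................ggggg
180 .................................................................ggggg
185 ................................................................gggggg
190 ...............................................................ggggggg
195 ..............................########........................gggggggg
200 .............................................................ggggggggg
205 ............................................................gggggggggg
210 ............................................................gggggggggg
215 gggggggggg.................................................ggggggggggg
220 gggggggggg...............................................ggggggggggggg
225 gggggggg...........#############################...........ggggggggggg
```

The stylus is held, and its tip shows on axis at (253,195). I carry it over the key.

>>> drive_tool(twist=[[0,0,0],[0,0,0],[0,0,0],[0,0,0],[0,0,0],[0,0,0],[0,0,0],[0,0,0],[0,0,0],[0,0,0],[0,0,0],[0,0,0]], linear=[[0,5.5,47.5],[0,5.5,47.5],[0,5.5,47.5],[0,5.5,47.5],[0,5.5,47.5],[0,5.6,47.4],[0,5.6,47.4],[0,5.6,47.3],[25,0,0],[25,0,0],[0,0,0],[0,0,0]], gripper=[0,0,0,0,0,0,0,0,0,0,0,0])

```text
clock: 54.0
tool_pos: [0.485, 0.2942, 0.1625]
orientation: [-0.568, 0.421, 0.569, 0.421]
force: [0.8, -0.9, -0.3]
gripper_width: 0.0153
```

```bash
python3 - <<'E'
from h import *
plan([(486,294,165,107)]); snap("wrist","w25"); snap("scene","s25"); snap("side","d25"); p=st()["tool_pos"]
print("tip px",w2px("w25",[p[0],p[1],p[2]-.081]),"key px",w2px("w25",[.486,.294,.058]))
for n in("s25","d25"): print(n,w2px(n,[.486,.294,.06]),w2px(n,[p[0],p[1],p[2]-.081]))
a=cv2.resize(cv2.imread('pics/w25.png')[110:260,180:330],(600,600),interpolation=cv2.INTER_CUBIC)
u,v=w2px("s25",[.486,.294,.06]).astype(int);b=cv2.resize(cv2.imread('pics/s25.png')[v-45:v+30,u-12:u+13],(200,600),interpolation=cv2.INTER_CUBIC)
cv2.imwrite('pics/c25.png',np.hstack([a,b]))
E
```

```text
t 54.00 q [ 4.060e-01  1.420e-01  1.749e+00  1.000e-03  1.251e+00 -1.462e+00] p [0.485  0.2942 0.1625] yawz 106.99 xt [-0.001  0.001 -1.   ] F [ 0.8 -0.9 -0.3] w 0.0153
turn -0.000 lin [-2.5 -0.9 -0.5]
tip px [251.49329672 201.49614038] key px [250.90140272 191.2622974 ]
s25 [303.51484814 163.26111062] [304.27049152 158.99498095]
d25 [238.17600212 161.38428602] [237.88498707 155.5944991 ]
```

View pics/c25.png

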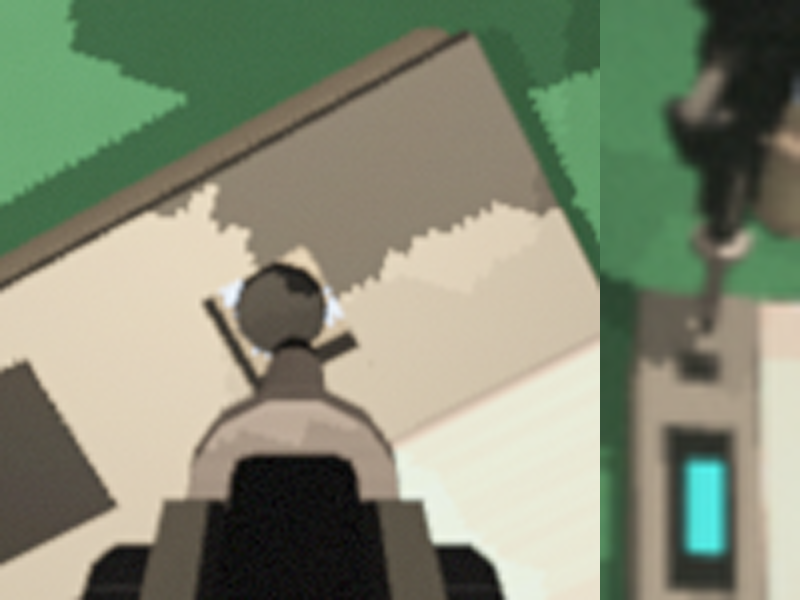

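The picture shows the key disc centred at (250.3,187) in image pixels and the tip end at about (253.5,199). Views are used up, so the remaining checks are numeric.

```bash
python3 - <<'E'
from h import *
print("key",px2w("w25",250.3,187,.053)*1000,"tip",px2w("w25",253.5,199.5,.0815)*1000)
k=px2w("w25",250.3,187,.053)[:2]*1000
plan([(k[0],k[1],140,107)])
E
```

```text
key [484.30407532 292.9879283   53.        ] tip [484.48702663 295.48468042  81.5       ]
t 54.15 q [ 4.050e-01  1.410e-01  1.747e+00  1.000e-03  1.251e+00 -1.462e+00] p [0.4858 0.2945 0.1638] yawz 106.98 xt [ 0.002  0.002 -1.   ] F [-0.7  0.2 -0.7] w 0.0151
turn -0.000 lin [23.8  1.9 -1. ]
```

>>> drive_tool(twist=[[0,0,0],[0,0,0],[0,0,0],[0,0,0],[0,0,0],[0,0,0],[0,0,0],[0,0,0]], linear=[[10,0.8,-1],[10,0,0],[6,0,0],[2,0,0],[2,0,0],[1.5,0,0],[0,0,0],[0,0,0]], gripper=[0,0,0,0,0,0,0,0])

```text
clock: 55.15
tool_pos: [0.4846, 0.2932, 0.1314]
orientation: [-0.568, 0.42, 0.569, 0.421]
force: [-0.8, -1.5, 2.0]
gripper_width: 0.0151
```

>>> drive_tool(twist=[[0,0,0],[0,0,0],[0,0,0],[0,0,0]], linear=[[1.5,0,0],[1.5,0,0],[0,0,0],[0,0,0]], gripper=[0,0,0,0])

```text
clock: 55.65
tool_pos: [0.4848, 0.2934, 0.1291]
orientation: [-0.568, 0.42, 0.569, 0.421]
force: [-2.9, -0.7, 8.4]
gripper_width: 0.0153
```

>>> drive_tool(twist=[[0,0,0],[0,0,0],[0,0,0]], linear=[[1,0,0],[0,0,0],[0,0,0]], gripper=[0,0,0])

```text
clock: 56.02
tool_pos: [0.485, 0.2935, 0.1289]
orientation: [-0.568, 0.42, 0.568, 0.421]
force: [-4.3, -2.5, 12.0]
gripper_width: 0.015
```

>>> drive_tool(twist=[[0,0,0],[0,0,0],[0,0,0],[0,0,0]], linear=[[-10,0,0],[-35,0,0],[-43,0,0],[0,0,0]], gripper=[0,0,0,0])

```text
clock: 56.52
tool_pos: [0.4872, 0.2943, 0.2196]
orientation: [0.57, -0.418, -0.567, -0.424]
force: [-0.5, 0.4, -1.1]
gripper_width: 0.0154
```

```bash
python3 - <<'E'
from h import *
plan([(639.6,-55.9,215,107),(639.6,-55.9,94.5,107)])
E
```

```text
t 56.52 q [ 4.040e-01  8.900e-02  1.696e+00  1.000e-03  1.347e+00 -1.464e+00] p [0.4872 0.2943 0.2196] yawz 107.00 xt [ 0.008  0.005 -1.   ] F [-0.5  0.4 -1.1] w 0.0154
turn 0.000 lin [   4.6  -43.3 -379.4]
turn -0.000 lin [120.5   0.    0. ]
```

The key is at its stop: 12 N with no further travel. I take the stylus back.

>>> drive_tool(twist=[[0,0,0],[0,0,0],[0,0,0],[0,0,0],[0,0,0],[0,0,0],[0,0,0],[0,0,0],[0,0,0],[0,0,0],[0,0,0]], linear=[[0,-5.4,-47.4],[0,-5.4,-47.4],[0,-5.4,-47.4],[0,-5.4,-47.4],[0,-5.4,-47.4],[0,-5.4,-47.4],[0,-5.4,-47.5],[0,-5.5,-47.5],[0,0,0],[0,0,0],[0,0,0]], gripper=[0,0,0,0,0,0,0,0,0,0,0])

```text
clock: 57.9
tool_pos: [0.6364, -0.0558, 0.2142]
orientation: [-0.568, 0.42, 0.569, 0.421]
force: [-0.5, -0.2, -1.3]
gripper_width: 0.0158
```

```bash
python3 - <<'E'
from h import *
plan([(639.6,-55.9,94.5,107)]); snap("wrist","w26"); p=st()["tool_pos"]
im=cv2.imread('pics/w26.png')
print("tip exp",w2px("w26",[p[0],p[1],p[2]-.081]).round(1))
for rr in (188,191,194,197,200,203):
    row=im[rr,225:285].astype(int); print(rr,''.join('#' if x.max()<70 else 'g' if x[1]>x[2]+15 and x[1]>x[0]+8 else '.' for x in row))
E
```

```text
t 57.90 q [-2.120e-01  2.650e-01  1.506e+00  1.000e-03  1.372e+00 -2.081e+00] p [ 0.6364 -0.0558  0.2142] yawz 107.07 xt [-0.001  0.002 -1.   ] F [-0.5 -0.2 -1.3] w 0.0158
turn 0.001 lin [119.7  -3.1  -1. ]
tip exp [251.4 199.9]
188 .........................................................ggg
191 .........................................................ggg
194 ...........................####.........................gggg
197 .......................##########.......................gggg
200 .......................................................ggggg
203 .......................................................ggggg
```

>>> drive_tool(twist=[[0,0,0],[0,0,0],[0,0,0],[0,0,0],[0,0,0],[0,0,0],[0,0,0],[0,0,0],[0,0,0]], linear=[[0,-2.8,-0.6],[25,0,0],[25,0,0],[25,0,0],[20,0,0],[15,0,0],[6,0,0],[0,0,0],[0,0,0]], gripper=[0,0,0,0,0,0,0,0,0])

```text
clock: 59.08
tool_pos: [0.6405, -0.0568, 0.0998]
orientation: [0.569, -0.42, -0.568, -0.421]
force: [0.7, -0.7, -1.2]
gripper_width: 0.0153
```

```bash
python3 - <<'E'
from h import *
log()
E
```

```text
t 59.08 q [-2.120e-01  3.800e-01  1.587e+00  1.000e-03  1.173e+00 -2.080e+00] p [ 0.6405 -0.0568  0.0998] yawz 107.00 xt [ 0.002  0.001 -1.   ] F [ 0.7 -0.7 -1.2] w 0.0153
```

>>> drive_tool(twist=[[0,0,0],[0,0,0],[0,0,0],[0,0,0],[0,0,0],[0,0,0]], linear=[[2,0.6,1.1],[2,0,0],[1,0,0],[1,0,0],[0,0,0],[0,0,0]], gripper=[0,0,0,0,0,0])

```text
clock: 59.82
tool_pos: [0.6389, -0.0558, 0.0942]
orientation: [-0.568, 0.42, 0.569, 0.421]
force: [-4.2, 0.2, 8.0]
gripper_width: 0.0153
```

Contact came at the same height as before (94.2 mm), so the collar is on the fork. I release and retreat.

>>> drive_tool(twist=[[0,0,0],[0,0,0],[0,0,0],[0,0,0],[0,0,0],[0,0,0],[0,0,0],[0,0,0],[0,0,0],[0,0,0],[0,0,0]], linear=[[-0.6,0,0],[0,0,0],[0,0,0],[0,0,0],[0,0,0],[-30,0,0],[-40,0,0],[-50,0,0],[-30,40,0],[0,40,0],[0,0,0]], gripper=[0,0.5,0.5,0.5,0.5,0.5,0.5,0.5,0.5,0.5,0.5])

```text
clock: 61.2
tool_pos: [0.5607, -0.0798, 0.2437]
orientation: [-0.568, 0.421, 0.568, 0.421]
force: [0.6, -0.2, -0.9]
gripper_width: 0.0427
```

```bash
python3 - <<'E'
from h import *
s=log(); snap("wrist","w27"); snap("scene","s27"); snap("side","d27")
print("lids");rects("w27",.054,(0,0,150),(180,80,255),2500); rects("s27",.054,(0,0,170),(180,60,255),500)
# compare stylus neighbourhood before/after
for n,b in (("s","s12"),("d","d6")):
    A=cv2.imread(f"pics/{n}27.png").astype(int);B=cv2.imread(f"pics/{b}.png").astype(int)
    for z in(.141,.11,.075,.03):
        u,v=w2px(n+"27",[.638,-.0545,z]).astype(int); print(n,z,(u,v),"diff",abs(A[v-4:v+5,u-8:u+9]-B[v-4:v+5,u-8:u+9]).mean().round(1), "dark now/before",[int((I[v-4:v+5,u-8:u+9].max(2)<70).sum()) for I in(A,B)])
    h=cv2.cvtColor(A.astype(np.uint8),cv2.COLOR_BGR2HSV); m=cv2.inRange(h,(0,120,40),(9,255,220))+cv2.inRange(h,(174,120,40),(180,255,220))
    _,_,stt,c=cv2.connectedComponentsWithStats(m); 
    for i in range(1,len(stt)):
        if stt[i,4]>150: print("red",stt[i,:4],px2w(n+"27",*c[i],.11).round(3))
for nm,p in {"mini1":[.567,-.104,.022],"mini2":[.577,.036,.022],"must":[.386,.475,.09],"jar":[.35,-.447,.085]}.items():
    for n,b in (("s","scene0"),("d","side0")):
        A=cv2.imread(f"pics/{n}27.png").astype(int);B=cv2.imread(f"pics/{b}.png").astype(int);u,v=w2px(b,p).astype(int);w=slice(max(v-15,0),v+15),slice(max(u-15,0),u+15); print(nm,n,"diff",abs(A[w]-B[w]).mean().round(1))
E
```

```text
t 61.20 q [-2.810e-01  7.300e-02  1.668e+00  1.000e-03  1.402e+00 -2.148e+00] p [ 0.5607 -0.0798  0.2437] yawz 106.93 xt [ 0.     0.001 -1.   ] F [ 0.6 -0.2 -0.9] w 0.0427
lids
(0, 0, 150) c 633 206  size 161 x 69  long axis yaw 28.8
(0, 0, 150) c 641 -57  size 93 x 62  long axis yaw 9.4
(0, 0, 150) c 638 -207  size 108 x 79  long axis yaw -12.7
(0, 0, 150) c 587 -296  size 107 x 56  long axis yaw 2.1
(0, 0, 170) c 716 -553  size 109 x 108  long axis yaw 26.9
(0, 0, 170) c 512 -447  size 110 x 80  long axis yaw -27.5
(0, 0, 170) c 587 -309  size 110 x 80  long axis yaw 2.2
(0, 0, 170) c 1156 142  size 877 x 191  long axis yaw 90.0
(0, 0, 170) c 638 -208  size 110 x 79  long axis yaw -13.4
(0, 0, 170) c 385 -814  size 617 x 143  long axis yaw -0.1
(0, 0, 170) c 969 16  size 849 x 115  long axis yaw -89.8
(0, 0, 170) c 585 298  size 255 x 195  long axis yaw -44.4
(0, 0, 170) c 714 597  size 288 x 193  long axis yaw 11.5
s 0.141 (np.int64(263), np.int64(216)) diff 18.3 dark now/before [28, 31]
s 0.11 (np.int64(263), np.int64(221)) diff 12.5 dark now/before [48, 51]
s 0.075 (np.int64(263
[... 374 characters left out ...]
188)) diff 38.6 dark now/before [24, 25]
d 0.11 (np.int64(293), np.int64(197)) diff 38.5 dark now/before [54, 54]
d 0.075 (np.int64(293), np.int64(208)) diff 13.2 dark now/before [29, 27]
d 0.03 (np.int64(292), np.int64(220)) diff 8.8 dark now/before [2, 2]
red [ 14   0 276 168] [-0.046  1.811  0.11 ]
red [393   0 119 194] [1.547 0.918 0.11 ]
red [473  36  23  28] [2.095 1.67  0.11 ]
red [457 136  55 144] [ 1.165 -0.138  0.11 ]
red [438 178  36  37] [ 1.096 -0.083  0.11 ]
red [ 35 207  86  44] [ 0.073 -0.187  0.11 ]
red [403 214  21  17] [ 0.921 -0.204  0.11 ]
mini1 s diff 24.4
mini1 d diff 11.6
mini2 s diff 28.1
mini2 d diff 14.8
must s diff 6.2
must d diff 6.8
jar s diff 5.9
jar d diff 9.9
```

>>> drive_tool(twist=[[0,0,0],[0,0,0],[0,0,0],[0,0,0],[0,0,0],[0,0,0]], linear=[[-45,30,0],[-45,30,0],[-45,30,0],[-45,30,0],[0,0,0],[0,0,0]], gripper=[1,1,1,1,1,1])

```text
clock: 62.1
tool_pos: [0.4483, -0.1146, 0.4228]
orientation: [-0.568, 0.42, 0.569, 0.421]
force: [-0.1, -0.5, -0.4]
gripper_width: 0.0856
```

```bash
python3 - <<'E'
from h import *
log(); snap("wrist","w28"); snap("scene","s28")
print("lids z.054");rects("w28",.054,(0,0,150),(180,80,255),1500)
print("minis");
for n in("w1","w28"): rects(n,.022,(8,150,150),(24,255,255),150)
for n in("scene0","s28"): print(n); rects(n,.022,(5,170,150),(20,255,255),40)
for n in ("w28",):
    im=cv2.imread(f'pics/{n}.png'); 
    for z in (.141,.075): print(w2px(n,[.638,-.0545,z]).round(0))
    u,v=w2px(n,[.638,-.0545,.141]).astype(int)
    for rr in range(v-16,v+9,3): print(rr,''.join('#' if x.max()<80 else '.' for x in im[rr,u-20:u+20].astype(int)))
E
```

```text
t 62.10 q [-4.220e-01 -2.260e-01  1.621e+00  1.000e-03  1.748e+00 -2.289e+00] p [ 0.4483 -0.1146  0.4228] yawz 107.01 xt [-0.     0.001 -1.   ] F [-0.1 -0.5 -0.4] w 0.0856
lids z.054
(0, 0, 150) c 660 73  size 109 x 81  long axis yaw -17.3
(0, 0, 150) c 639 -59  size 98 x 66  long axis yaw 9.2
(0, 0, 150) c 550 289  size 193 x 137  long axis yaw -44.6
(0, 0, 150) c 638 -207  size 108 x 80  long axis yaw -12.7
(0, 0, 150) c 587 -307  size 108 x 80  long axis yaw 2.3
(0, 0, 150) c 512 -446  size 110 x 81  long axis yaw -25.4
minis
(8, 150, 150) c 835 -65  size 132 x 107  long axis yaw -83.4
(8, 150, 150) c 598 -318  size 72 x 53  long axis yaw 2.4
(8, 150, 150) c 579 42  size 44 x 43  long axis yaw -90.0
(8, 150, 150) c 569 -101  size 44 x 43  long axis yaw -44.0
(8, 150, 150) c 829 -71  size 133 x 91  long axis yaw -67.7
(8, 150, 150) c 579 41  size 43 x 43  long axis yaw 19.4
(8, 150, 150) c 569 -101  size 44 x 44  long axis yaw -87.8
scene0
(5, 170, 150) c 844 -73  size 130 x 100  long axis yaw 37.0
(5, 170, 150) c 573 -303  size 67 x 50  long axis yaw 5.2
(5, 170, 150) c 574 -106  
[... 175 characters left out ...]
-73  size 130 x 102  long axis yaw 34.6
(5, 170, 150) c 576 -105  size 42 x 39  long axis yaw 51.1
(5, 170, 150) c 585 36  size 42 x 40  long axis yaw -38.8
(5, 170, 150) c 27 -88  size 106 x 30  long axis yaw -0.3
(5, 170, 150) c 91 54  size 61 x 33  long axis yaw -89.2
[253. 291.]
[253. 268.]
275 ...............##########...............
278 ..............###########...............
281 ................#########...............
284 ................#########...............
287 ...............##########...............
290 ...............###########..............
293 ...............##########...............
296 ........................................
299 ........................................
```

All checks agree: four lids seated, the cheeses unmoved, and the stylus upright in its fork at the expected pixels. Handing in.

```bash
python3 -c "
from h import *
workorder.sign_off(); print(st()['clock'])"
```

```text
the job is handed in; nothing more can be done
the job is handed in; nothing more can be done
```

I handed the job in at about 62 s of robot time with everything done in the order asked. `sign_off()` gives no verdict.

- **Lids:** All four tubs have a lid snapped fully down. In the last wrist image each plate is level at 54 mm, sits where its tub is and points the same way. The push forces were 18–24 N. The olive tub stood against the scale, so I first slid it 40 mm along the counter to make room for its lid.
- **Salami:** It lies in both saddles along the scale's y. Its middle is within about 2 mm of the cradle centre in y. I saw this from near after letting go; the last scene picture still shows it there.
- **Key:** I pressed it with the stylus until it stopped, with the force rising from 8 to 12 N over only 0.2 mm of further travel. The tip was then 48 mm above the counter, which matches full travel.
- **Stylus:** The collar touched the fork at the same height as when I first gripped it (94.2 mm), and the handle shows upright at its expected pixels.
- **Other goods:** Both small cheeses measure within 2 mm of where they started. For the jar and mustard I only compared pictures, which showed no notable change.

No check failed. The plain picture differences around the cheeses and the stylus were larger; I put this down to shadows and moved lids, and the position checks agree. My picture views were used up before the final checks, so those were done by image code rather than by eye.

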